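# Make up two gas-line fitting kits from a carousel and the bench

## Robot

A 6-joint arm with a two-finger parallel gripper is mounted at the origin on the work surface. World frame = base frame: x ahead of the robot, y to its left, z up, the work surface at z = 0. Lengths are in m, angles in rad, forces in N, time in s.
With the tool pointing down it reaches from about 0.375 to 0.925 m from the base axis. Payload 5.7 kg.
Tool frame: the origin (TCP) lies midway between the tips of the shut fingers; the grasp point (between the pads) lies 19 mm behind it; x points along the fingers, y is the direction in which the jaws open and shut, and the axes are right-handed (so a half turn about x gives the same grasp; the last joint's range is limited). The gripper opens to 85 mm and grips with 20 to 120 N. Pads are 22 mm wide; open, the fingers measure 114 mm over their backs; the gripper's body (76 mm by 85 mm) begins 54 mm behind the grasp point. The pads swing forward as they close: fully open they stand 13 mm farther back than shut.
Start: joints at [1.025, 0.359, 1.51, -0, 1.272, -0.115], TCP at [0.251, 0.545, 0.194] pointing down, gripper open.
Joint ranges: [-2.97, 2.97], [-1.01, 2.36], [0.21, 2.38], [-0.96, 4.11], [0.2, 2.71], [-2.98, 2.98]. Speed limits (rad/s): [2.39, 2.39, 3.14, 3.14, 3.14, 3.14].

## Interface

Orientations are given as [roll, pitch, yaw] about the fixed x, y, z axes, in that order (R = Rz(yaw) Ry(pitch) Rx(roll)).
In Python, from rig import * gives the robot as it stands. The module is installed in compiled form; this text tells all that it offers.
- The arm moves only by the tool send_rows, never from a script. Its argument "series" is a list that holds one entry, the list of rows, each a list of 7 numbers: the shift along the tool's x, y, z in cm, then the turn, a rotation vector about the tool's x, y, z in rad, then the finger opening in cm, from 0 to 8.54. A call has exactly 10 rows; each row is the pose to reach, as a shift and turn from the pose commanded when the call began, along the tool's axes at that moment; what a row does not reach only later rows make up. A row lasts 1/8 s, in which the tool goes at most 62.5 mm and 10.7 degrees, less where a joint would pass 70% of its speed; a pose out of reach is approached as far as the arm can. A call with a gripper value outside its range is refused whole. The fingers move at their own pace and stop on an object; "grip_force" is the grip in N (left out, the last holds). Time passes only in rows, so rows that repeat a pose let the fingers close, or fill a call up. It gives the time, the measured TCP pose, the force and the opening at its end, in the units of the state.
- read_state(): the state, without advancing time (a new reading comes with each control period).
- camera(name): name is "side" or "top" or "wrist"; returns a dict with "image" (384x512x3 uint8, red, green, blue), "fovy" (degrees; the focal length in pixels is half the picture's height over the tangent of half this angle, whatever the lens; pixels are square), "cx", "cy" (the principal point, pixels), "origin" and "rotation" of the camera in the world; the wrist camera has in their place "T_tool_cam" (4x4, takes a point from camera to tool coordinates, whose origin is the TCP and whose axes are the tool frame's). Camera axes: x right, y down, z forward; pixel columns grow to the right and rows downward; lengths in m; the calibration is good to about 2 mm. A picture is of the moment at which its call begins: read the wrist's pose just before it. There is no depth.
- finish_job(): hands the job in, once; it reports no verdict.
The state is a dict: "time_s": time; "q": joint angles; "qd": joint speeds; "joint_torque": joint torques, N m; "tool_pos": TCP position; "orientation": TCP orientation; "force": force on the tool from outside, world axes, zero at the start; "torque": the same for the moment, N m; "width": opening from 0.0 (shut) to 1.0 (fully open).
Only numpy, scipy, OpenCV 4.12 (cv2) and the standard library are available. Lean on these libraries where they do the work, as an engineer would, in place of code of your own. Each camera call takes 0.05 s, during which the arm holds its last target. There are 200 camera calls.

## Task

Make up two kits of gas-line fittings. The square tray gets the needle valve and the straight union; the round dish gets the pressure gauge and the tee, all standing upright, wholly inside the rim. The valve is on the carousel: turn the carousel until the valve stands at the pointer before you take it off, and do not knock or shift the glass flask.

Things in the scene. Friction and masses are not known exactly. Their poses are not given: they have to be found in the camera images.
- valve_mid (a point): Needle valve on the carousel, the only thing there with a black handle (brass elbow and cap nut not needed): steel block 30 x 26 mm (x, y), 32 high, a port nut 22 wide on each x end (66 mm overall), round handle 32 mm across, 40 to 54 mm up. 54 mm high, 0.16 kg. Point: centre, 27 mm above its underside; x along the ports, z up. Grip across y (26 mm), here or up to 4 mm higher.
- tee_mid (a point): Steel tee fitting, standing on the bench: run 62 mm long in x, 24 to 26 mm wide in y, 28 mm high, and one branch upwards ending in a square nut 26 x 26 mm, 32 to 52 mm up. 52 mm high, 0.15 kg. Point: centre, 26 mm above its underside; z up. Grip here, or up to 15 mm higher, across y (26 mm).
- union_mid (a point): Straight union, steel, standing on end on the bench: hexagonal nuts at the bottom (0 to 22 mm) and top (38 to 60 mm), 30 mm across flats, 35 mm across corners, two corners on the x axis; between them a round waist 26 mm in diameter. 60 mm high, 0.17 kg. Point: centre, 30 mm above its underside; z up. Grip the top nut, any direction, best across flats.
- gauge_mid (a point): Pressure gauge standing on the bench on a round brass foot 40 mm in diameter, 9 mm high: stem 16 mm in diameter, then an upright drum 54 mm in diameter, 28 mm thick in y, from 28 to 82 mm up, white dial on its -y face. 82 mm high, 0.22 kg. Point: on the upright axis, 41 mm above its underside; x across the dial, z up. Grip the drum across y, here or up to 15 mm higher.
- tray: Square kit tray, white plastic, fixed to the bench, 150 x 150 mm outside, walls 5 mm thick, rim 12 mm above the bench, inner floor 5 mm above the bench. The origin is the centre of its underside, at bench height; x and y along its sides.
- dish: Round kit dish, white plastic, fixed to the bench, 160 mm outside diameter, wall 5 mm thick, rim 12 mm above the bench, inner floor 5 mm above the bench. The origin is the centre of its underside, at bench height.
- carousel_knob (a point): Centre of the carousel's black bar knob, on its axis, 104 mm above the bench: 44 mm along x, 16 mm thick in y, 30 mm high, on a stem 32 mm in diameter. It turns with the aluminium disc (240 mm in diameter, top 26 mm above the bench); fittings stand on the disc about 85 mm from the axis, between black ribs 7 mm high. Axes turn with the disc; z up.
- carousel (a joint): Turn of the carousel in rad, 0 at the start, positive anticlockwise seen from above, range -3.1 to 3.1. It turns about the vertical axis through the knob against light friction (about 0.1 N m) and stays where it is left.
- pick_point (a point): Pick-up place on the carousel's fixed foot: at the height of the disc's top, 85 mm from the axis on the line towards the pointer (an aluminium cone 42 mm high just outside the disc, 138 mm from the axis, on the robot's side). Its -x axis points from the axis to the pointer. The valve stands at the pointer when it is over this point.
- flask: Small conical glass flask with a black stopper, standing among the fittings on the bench, 68 mm in diameter at its foot, 91 mm high. To be left alone. The origin is the centre of its underside.
There are look-alikes about, which are no part of the job. Leave any blue, green or red look-alike of the part that bears valve_mid alone.

How it is judged:
By the outcome, as a careful person would: the job done as asked, in the order asked, and still so for the second after the job is handed in, with the robot touching nothing.
It also fails if it takes over 125 s, if anything falls off the work surface, if the arm or the gripper's body presses on something with over 40 N, if the wrist force passes 120 N, or if a joint passes its speed limit or range.

## Working session

There is one attempt and no reset: what is moved stays moved. The work goes in short steps, Python scripts to look and compute and a tool call to move; the robot and the scene stay as the last step left them, time stands still between calls to the robot, and variables do not carry over. Pictures are saved under pics/ and viewed, about 12 in all and at most 16, crops included, and the job is handed in when it is done.

Besides the shell and the picture viewer there is one more tool, called after ">>>" by a JSON object that holds its "name" and its "arguments", one argument or row to a line. send_rows: Moves the arm, as the interface text tells. Its arguments: {"type":"object","properties":{"series":{"type":"array"},"grip_force":{"type":"number"}},"required":["series"]}

```bash
mkdir -p pics; cat > h.py <<'E'
from rig import *
import numpy as np, cv2
from scipy.spatial.transform import Rotation as R
def snap(n,f):
    s=read_state(); c=camera(n); cv2.imwrite('pics/'+f+'.png',c['image'][:,:,::-1])
    if 'origin' not in c:
        T=np.eye(4);T[:3,:3]=R.from_euler('xyz',s['orientation']).as_matrix();T[:3,3]=s['tool_pos']
        T=T@np.array(c['T_tool_cam']);c['origin']=T[:3,3];c['rotation']=T[:3,:3]
    c['origin']=np.array(c['origin']);c['rotation']=np.array(c['rotation'])
    c['f']=c['image'].shape[0]/2/np.tan(np.radians(c['fovy'])/2)
    return c
def ray(c,u,v):
    d=c['rotation']@np.array([(u-c['cx'])/c['f'],(v-c['cy'])/c['f'],1]);return d/np.linalg.norm(d)
def plane(c,u,v,z):
    d=ray(c,u,v);return c['origin']+d*(z-c['origin'][2])/d[2]
def proj(c,p):
    q=c['rotation'].T@(np.array(p)-c['origin']);return c['cx']+c['f']*q[0]/q[2],c['cy']+c['f']*q[1]/q[2]
E
python3 - <<'E'
from h import *
import pickle
np.set_printoptions(precision=4,suppress=True)
d={}
for n in('side','top','wrist'):
    c=snap(n,n+'0');d[n]=c;print(n,c['origin'],c['rotation'].tolist(),c['f'],c['cx'],c['cy'])
pickle.dump(d,open('c0.pkl','wb'));print(read_state())
E
```

```text
side [0.4452 0.8694 0.939 ] [-2.3584069394110543, -0.009115054875233009, -3.0770196490501105] 435.97176315033295 265.4129841505132 194.00226869968134
top [0.3344 0.0046 1.3399] [-2.994243755107869, 0.01739635434771003, -1.5545576881375296] 448.9562838635984 260.8736919069491 191.01887670411296
wrist [0.1795 0.5783 0.3725] [[0.4179531844400551, 0.863822831682002, 0.2812921098809952], [0.9084661506469636, -0.39669824113001323, -0.13160455392211734], [-0.0020949331977089137, 0.31054890266951274, -0.9505550958811674]] 269.87569149078877 257.24266110796054 191.74523247393293
{'time_s': 0.15, 'q': array([ 1.0249,  0.3594,  1.5112,  0.    ,  1.2725, -0.1151]), 'qd': array([ 0.0019, -0.0012, -0.0042, -0.0002, -0.0003, -0.0007]), 'joint_torque': array([  0.0007, -52.8033, -27.8927,  -0.0001,   0.0082,  -0.    ]), 'tool_pos': array([0.2502, 0.5447, 0.1929]), 'orientation': array([-1.6998,  1.5693, -2.1306]), 'force': array([-0.3137, -0.1842,  0.3639]), 'torque': array([-0.0011,  0.0539,  0.0394]), 'width': 1.0009066896288523}
```

```bash
python3 -c "
import cv2
for n in('top','side'):
    i=cv2.imread(f'pics/{n}0.png');cv2.imwrite(f'pics/{n}0b.png',cv2.resize(i,(800,600),interpolation=cv2.INTER_CUBIC))"
```

```text
(no output)
```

View pics/top0b.png

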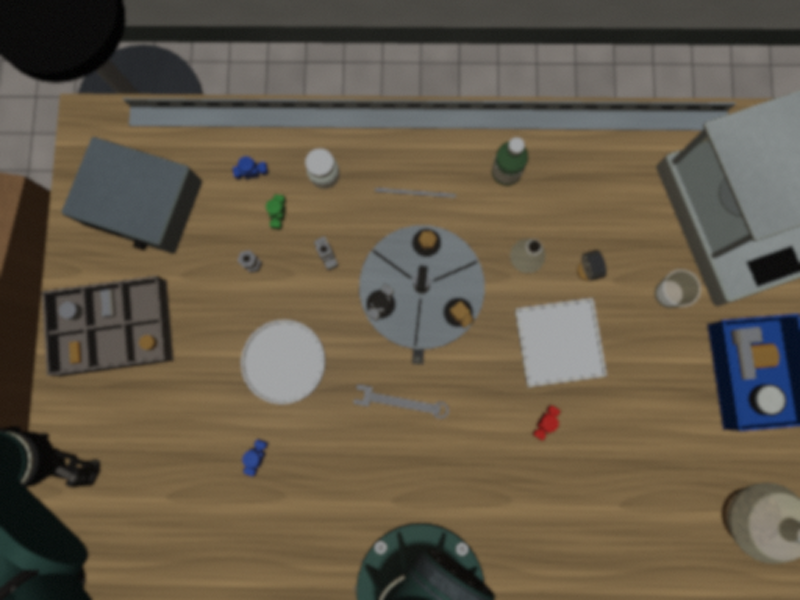

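View pics/side0b.png

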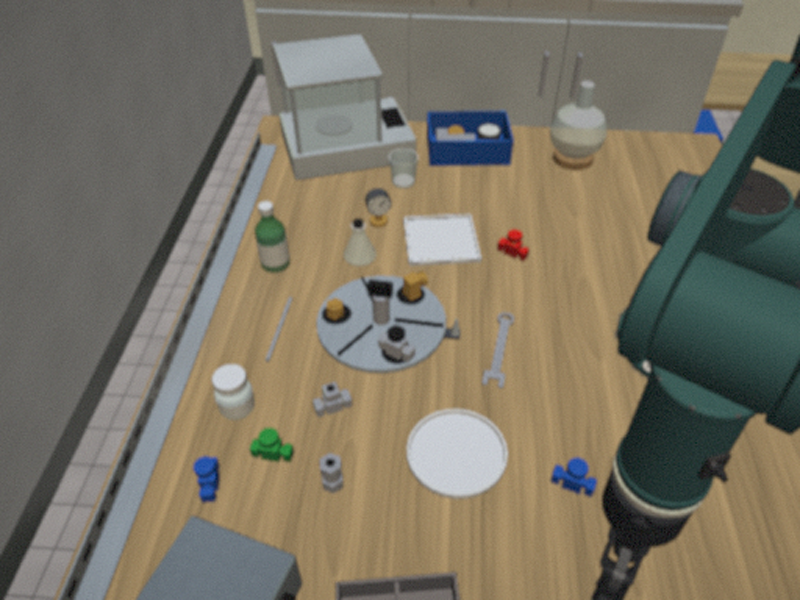

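The top view shows the valve at (380,303) on the carousel, knob (422,278), pointer (418,356), dish (283,361), tray (561,342), tee (326,253), union (249,261), gauge (593,265) and flask (528,255). The side view agrees with this, with the gauge at (378,203), tee at (332,398), union at (331,470) and valve at (396,343). Next I'll triangulate.

```bash
cat >> h.py <<'E'
def fix(c):
    if c['rotation'].shape==(3,): c['rotation']=R.from_euler('xyz',c['rotation']).as_matrix()
    return c
_s=snap
def snap(n,f): return fix(_s(n,f))
def tri(c1,p1,c2,p2):
    d1,d2=ray(c1,*p1),ray(c2,*p2);A=np.stack([d1,-d2],1)
    t=np.linalg.lstsq(A,c2['origin']-c1['origin'],rcond=None)[0]
    a,b=c1['origin']+t[0]*d1,c2['origin']+t[1]*d2
    return (a+b)/2,np.linalg.norm(a-b)
def tool(s=None):
    s=s or read_state();return R.from_euler('xyz',s['orientation']).as_matrix(),np.array(s['tool_pos'])
E
python3 - <<'E'
from h import *
import pickle
np.set_printoptions(precision=4,suppress=True)
d=pickle.load(open('c0.pkl','rb'));t=fix(d['top']);s=fix(d['side'])
k=1/1.5625
for n,a,b in [('knobtop',(422,278),(380,288)),('valve',(380,303),(396,343)),('tee',(325,250),(331,393)),('union',(249,261),(331,470)),('gauge',(593,263),(378,203)),('flask stopper',(535,246),(358,224))]:
    print(n,*tri(t,np.array(a)*k,s,np.array(b)*k))
for n,c,z in [('dish',(283,361),.012),('tray',(561,342),.012),('pointer',(418,356),.04)]: print(n,plane(t,c[0]*k,c[1]*k,z))
for c,n in((t,'top'),(s,'side')):
    im=c['image'].astype(int); m=((im.min(2)>150)).astype(np.uint8)
    for q in cv2.findContours(m,0,2)[0]:
        if cv2.contourArea(q)>1000: 
            r=cv2.minAreaRect(q);b=cv2.boxPoints(r);print(n,r,[plane(c,*p,.012)[:2].round(4).tolist() for p in b],plane(c,*r[0],.012))
# current tool axes
Rm,p=tool();print(Rm,p)
E
```

```text
knobtop [0.5552 0.0039 0.1019] 2.4304426714529552e-05
valve [0.5189 0.0815 0.0449] 0.0038370974082035728
tee [0.6194 0.1894 0.034 ] 0.0006783710768256538
union [0.5967 0.3335 0.0351] 0.0020770289957308214
gauge [ 0.5951 -0.3145  0.049 ] 0.004186693282316595
flask stopper [ 0.6214 -0.2023  0.0783] 0.0005689652861712627
dish [0.4081 0.2651 0.012 ]
tray [ 0.4519 -0.2603  0.012 ]
pointer [0.4196 0.0094 0.04  ]
top ((181.0, 231.5), (49.0, 48.0), 90.0) [[0.4786, 0.3404], [0.4807, 0.1967], [0.3361, 0.1917], [0.3339, 0.3331]] [0.4067 0.2654 0.012 ]
top ((358.1557922363281, 218.75437927246094), (47.44734573364258, 47.583980560302734), 82.14668273925781) [[0.5115, -0.1791], [0.5329, -0.3192], [0.394, -0.335], [0.3729, -0.1971]] [ 0.4523 -0.2577  0.012 ]
side ((292.0, 289.5), (55.0, 64.0), 90.0) [[0.4943, 0.1975], [0.3282, 0.1857], [0.333, 0.344], [0.4828, 0.3544]] [0.4095 0.2745 0.012 ]
side ((282.86083984375, 151.93814086914062), (29.651203155517578, 47.22396469116211), 87.39744567871094) [[0.5372, -0.3206], [0.3752, -0.345], [0.371, -0.1902], [0.5213, -0.1685]] [ 0.4513 -0.2532  0.012 ]
side ((209.46083068847656, 38.13182830810547), (27.22933006286621, 65.03726196289062), 83.92753601074219) [[0.9996, -1.1448], [0.698, -1.2481], [0.6554, -0.9672], [0.9309, -0.8804]] [ 0.8216 -1.053   0.012 ]
[[-0.0008  0.4176  0.9086]
 [-0.0012  0.9086 -0.4176]
 [-1.     -0.0014 -0.0002]] [0.2502 0.5447 0.1929]
```

```bash
cat >> h.py <<'E'
def goal(yaw):
    a=np.radians(yaw);y=np.array([np.cos(a),np.sin(a),0]);x=np.array([0,0,-1.]);return np.stack([x,y,np.cross(x,y)],1)
def plan(x,y,z,yaw):
    "shift (cm) and turn (rad) in tool axes to TCP x,y,z with jaw direction yaw (deg)"
    s=read_state();Rm,p=tool(s)
    print('t',s['time_s'],'p',p.round(4),'yaw %.1f'%np.degrees(np.arctan2(Rm[1,1],Rm[0,1])),'w %.2f'%(s['width']*8.54),'F',np.round(s['force'],1),'q',np.round(s['q'],2))
    print('row',(Rm.T@(np.array([x,y,z])-p)*100).round(2),R.from_matrix(Rm.T@goal(yaw)).as_rotvec().round(3))
E
python3 -c "
from h import *
plan(.555,.004,.22,-90)"
```

```text
t 0.15 p [0.2502 0.5447 0.1929] yaw 65.3 w 8.55 F [-0.3 -0.2  0.4] q [ 1.02  0.36  1.51  0.    1.27 -0.12]
row [ -2.66 -36.41  50.27] [2.711e+00 2.000e-03 1.000e-03]
```

>>> {"name": "send_rows", "arguments": {
  "series": [
    [[-2.7,-36.4,50.3,2.711,0,0,8],[-2.7,-36.4,50.3,2.711,0,0,8],[-2.7,-36.4,50.3,2.711,0,0,8],[-2.7,-36.4,50.3,2.711,0,0,8],[-2.7,-36.4,50.3,2.711,0,0,8],[-2.7,-36.4,50.3,2.711,0,0,8],[-2.7,-36.4,50.3,2.711,0,0,8],[-2.7,-36.4,50.3,2.711,0,0,8],[-2.7,-36.4,50.3,2.711,0,0,8],[-2.7,-36.4,50.3,2.711,0,0,8]]
  ]
}}

```text
time_s: 1.4
tool_pos: [0.5562, 0.0023, 0.2206]
orientation: [-1.477, 1.571, 2.493]
force: [0.5, 0.3, 0.4]
width: 0.939
```

```bash
python3 -c "
from h import *
plan(.555,.004,.22,-90)"
```

```text
t 1.4 p [0.5562 0.0023 0.2206] yaw -42.5 w 8.02 F [0.5 0.3 0.4] q [-0.12  0.27  1.57  0.    1.3   0.62]
row [ 0.06 -0.21 -0.04] [0.829 0.    0.   ]
```

>>> {"name": "send_rows", "arguments": {
  "series": [
    [[0,0,0,0.829,0,0,5],[0,0,0,0.829,0,0,5],[0,0,0,0.829,0,0,5],[0,0,0,0.829,0,0,5],[0,0,0,0.829,0,0,5],[0,0,0,0.829,0,0,5],[0,0,0,0.829,0,0,5],[0,0,0,0.829,0,0,5],[0,0,0,0.829,0,0,5],[0,0,0,0.829,0,0,5]]
  ]
}}

```text
time_s: 2.65
tool_pos: [0.5556, 0.0044, 0.2206]
orientation: [0.884, 1.571, -2.25]
force: [0.8, -0.3, -0.5]
width: 0.587
```

```bash
python3 -c "
from h import *
import pickle
plan(.555,.004,.22,-90)
c=snap('wrist','w1');pickle.dump(c,open('w1.pkl','wb'));print(c['origin'])
i=cv2.imread('pics/w1.png');cv2.imwrite('pics/w1b.png',cv2.resize(i,(800,600)))"
```

```text
t 2.65 p [0.5556 0.0044 0.2206] yaw -89.6 w 5.01 F [ 0.8 -0.3 -0.5] q [-0.12  0.27  1.57 -0.    1.3   1.45]
row [0.06 0.04 0.06] [ 0.007  0.    -0.   ]
[0.63782441 0.0049179  0.40025601]
```

View pics/w1b.png

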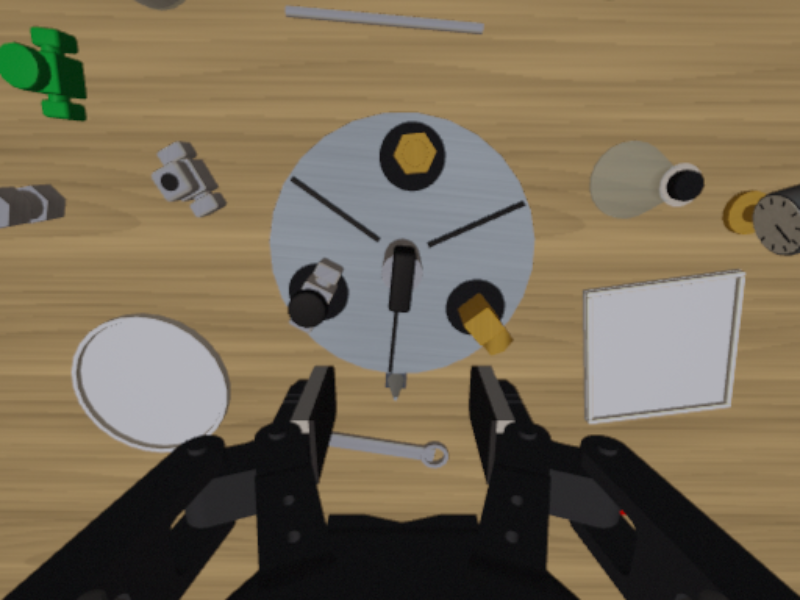

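The wrist view shows knob top face (391..413, 247..311), valve handle (308,308) with its black pad (319,293), pointer tip (396,378), tee (180,180), flask, gauge, tray and dish clearly.

```bash
python3 - <<'E'
from h import *
import pickle
np.set_printoptions(precision=4,suppress=True)
c=pickle.load(open('w1.pkl','rb'));k=1/1.5625
im=c['image'];P=lambda u,v,z:plane(c,u*k,v*k,z)
g=cv2.cvtColor(im,cv2.COLOR_RGB2HSV)
m=((g[...,0]>95)&(g[...,0]<125)&(g[...,1]>25)&(g[...,2]>90)).astype(np.uint8)
q=max(cv2.findContours(m,0,1)[0],key=cv2.contourArea)
pts=np.array([plane(c,*p[0],.026)[:2] for p in cv2.convexHull(q)])
A=np.c_[2*pts,np.ones(len(pts))];s=np.linalg.lstsq(A,(pts**2).sum(1),rcond=None)[0]
ctr=s[:2];print('disc',ctr,'r',np.sqrt(s[2]+ctr@ctr))
print('knob ends',P(403,247,.119),P(401,311,.119))
for n,u,v,z in [('valve handle',308,308,.080),('valve pad',319,293,.026),('pointer',396,380,.03),('pointer tip',395,375,.042)]:
    p=P(u,v,z)[:2];print(n,p,np.degrees(np.arctan2(*(p-ctr)[::-1])),np.linalg.norm(p-ctr))
dk=(g[...,2]<70).astype(np.uint8);
r=dk[150:205,240:275];
q=max(cv2.findContours(r,0,1)[0],key=cv2.contourArea);rr=cv2.minAreaRect(q);b=cv2.boxPoints(rr)+[240,150];print(rr,[plane(c,*p,.119)[:2] for p in b])
E
```

```text
disc [0.642  0.0438] r 0.042448401830714175
knob ends [0.5821 0.0039 0.119 ] [0.5362 0.005  0.119 ]
valve handle [0.5242 0.0799] 162.98131057394608 0.12320213899751006
valve pad [0.5199 0.0814] 162.9111098198378 0.12773438625562428
pointer [0.4317 0.0095] -170.72994575940112 0.2131384405349969
pointer tip [0.4437 0.0103] -170.40716227754461 0.20114532737194848
((17.28761100769043, 30.185840606689453), (15.365888595581055, 48.226280212402344), 3.8140745162963867) [array([0.5306, 0.0146]), array([0.5847, 0.011 ]), array([ 0.5837, -0.0052]), array([ 0.5295, -0.0025])]
```

```bash
python3 - <<'E'
from h import *
import pickle
np.set_printoptions(precision=4,suppress=True)
c=pickle.load(open('w1.pkl','rb'));k=1/1.5625
P=lambda u,v,z:plane(c,u*k,v*k,z)
pts=np.array([P(u,v,.026)[:2] for u,v in[(271,240),(534,240),(403,112),(400,373),(300,160),(500,158)]])
A=np.c_[2*pts,np.ones(len(pts))];s=np.linalg.lstsq(A,(pts**2).sum(1),rcond=None)[0]
print('disc',s[:2],np.sqrt(s[2]+s[:2]@s[:2]))
plan(.5575,.0045,.084,-92)
E
```

```text
disc [0.5559 0.0045] 0.11841892496420518
t 2.7 p [0.5556 0.0044 0.2206] yaw -89.6 w 4.99 F [-0.1  0.2 -0.1] q [-0.12  0.27  1.57 -0.    1.3   1.45]
row [13.66 -0.01 -0.19] [ 0.042  0.    -0.   ]
```

>>> {"name": "send_rows", "arguments": {
  "series": [
    [[5,0,-0.1,0.042,0,0,5],[9,0,-0.1,0.042,0,0,5],[12,0,-0.1,0.042,0,0,5],[13.6,0,-0.1,0.042,0,0,5],[13.6,0,-0.1,0.042,0,0,5],[13.6,0,-0.1,0.042,0,0,3],[13.6,0,-0.1,0.042,0,0,1],[13.6,0,-0.1,0.042,0,0,1],[13.6,0,-0.1,0.042,0,0,1],[13.6,0,-0.1,0.042,0,0,1]]
  ],
  "grip_force": 40
}}

```text
time_s: 3.95
tool_pos: [0.5566, 0.0044, 0.0847]
orientation: [2.554, 1.571, -0.623]
force: [-0.7, 1.1, -0.1]
width: 0.113
```

```bash
python3 -c "
from h import *
plan(.557,.0045,.084,-32)"
```

```text
t 3.95 p [0.5566 0.0044 0.0847] yaw -92.0 w 0.97 F [-0.7  1.1 -0.1] q [-0.12  0.42  1.72 -0.    1.    1.49]
row [ 0.07 -0.02 -0.04] [-1.047 -0.    -0.   ]
```

```bash
python3 -c "
from h import *
c=snap('wrist','w2')
i=cv2.imread('pics/w2.png');cv2.imwrite('pics/w2b.png',cv2.resize(i,(640,480)))"
```

```text
(no output)
```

View pics/w2b.png

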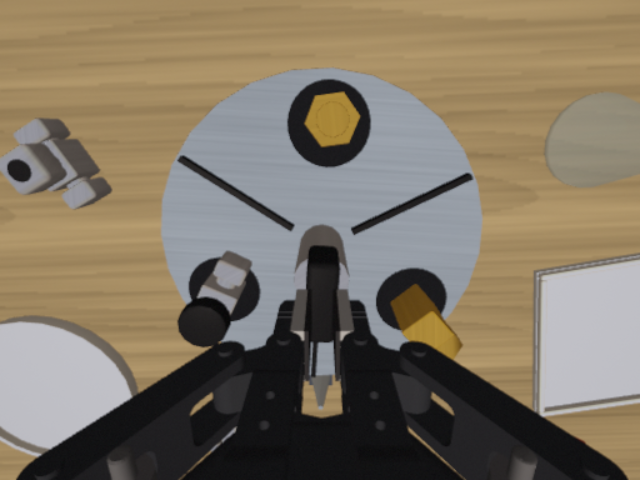

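The picture shows the knob between the pads at (322,300). I'll close fully and turn by 60°.

>>> {"name": "send_rows", "arguments": {
  "series": [
    [[0,0,0,0,0,0,0],[0,0,0,0,0,0,0],[0,0,0,-0.1,0,0,0],[0,0,0,-0.25,0,0,0],[0,0,0,-0.4,0,0,0],[0,0,0,-0.55,0,0,0],[0,0,0,-0.7,0,0,0],[0,0,0,-0.85,0,0,0],[0,0,0,-0.97,0,0,0],[0,0,0,-1.04,0,0,0]]
  ],
  "grip_force": 50
}}

```text
time_s: 5.25
tool_pos: [0.5566, 0.0044, 0.0845]
orientation: [-0.494, 1.571, -2.628]
force: [0.3, -0.4, 0.9]
width: 0.001
```

```bash
python3 -c "
from h import *
plan(.557,.0045,.084,-32)
c=snap('wrist','w3')
i=cv2.imread('pics/w3.png');cv2.imwrite('pics/w3b.png',cv2.resize(i,(640,480)))"
```

```text
t 5.25 p [0.5566 0.0044 0.0845] yaw -32.3 w 0.01 F [ 0.3 -0.4  0.9] q [-0.12  0.42  1.72 -0.    1.    0.45]
row [ 0.05  0.03 -0.04] [-0.005  0.     0.   ]
```

View pics/w3b.png

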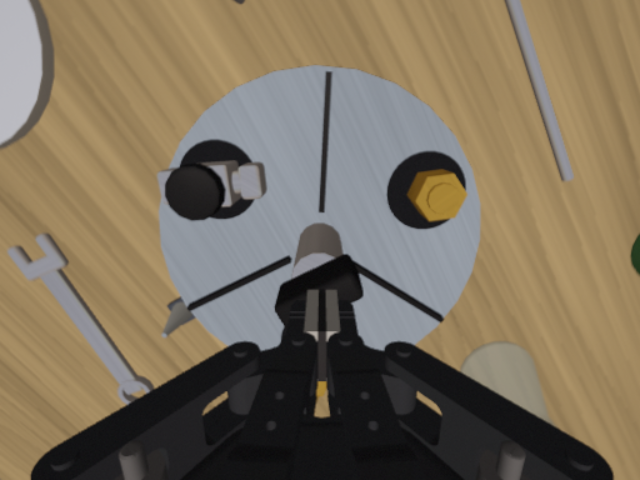

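The fingers closed fully and the carousel didn't turn: the pointer is at (178,318) with the same rib still pointing at it. The grip missed the knob, so I'll check the geometry.

```bash
python3 - <<'E'
from h import *
np.set_printoptions(precision=4,suppress=True)
c=snap('wrist','w3c');Rm,p=tool()
print(c['origin'],c['rotation']@[0,0,1],c['f'],np.array(c['T_tool_cam']))
for n,q in [('tcp',p),('grasp',p-.019*Rm[:,0]),('knob',[.557,.0045,.104]),('knobtop',[.557,.0045,.119]),('disc',[.557,.0045,.026])]: print(n,np.array(proj(c,q))*1.25)
a=np.radians(-1.5);u=np.array([np.cos(a),np.sin(a),0]);v=np.array([-u[1],u[0],0])
for z in(.089,.119): print([tuple((np.array(proj(c,np.array([.557,.0045,z])+i*.022*u+j*.008*v))*1.25).round()) for i,j in((1,1),(1,-1),(-1,-1),(-1,1))])
E
```

```text
[0.6012 0.0723 0.2642] [-0.1682 -0.2642 -0.9497] 269.87569149078877 [[ 0.0017 -0.313   0.9497 -0.1797]
 [ 1.      0.0001 -0.0017  0.0017]
 [ 0.0004  0.9497  0.313  -0.0812]
 [ 0.      0.      0.      1.    ]]
tcp [319.1882 275.6293]
grasp [318.8859 290.5432]
knob [319.4572 290.3457]
knobtop [319.2178 304.473 ]
disc [320.265  242.6734]
[(np.float64(347.0), np.float64(248.0)), (np.float64(360.0), np.float64(271.0)), (np.float64(294.0), np.float64(307.0)), (np.float64(279.0), np.float64(285.0))]
[(np.float64(351.0), np.float64(270.0)), (np.float64(367.0), np.float64(296.0)), (np.float64(290.0), np.float64(337.0)), (np.float64(272.0), np.float64(312.0))]
```

```bash
python3 - <<'E'
from h import *
c=snap('side','s2');u,v=proj(c,[.557,.0045,.104]);u,v=int(u),int(v)
a=cv2.resize(c['image'][v-50:v+50,u-50:u+50,::-1],(500,500),interpolation=cv2.INTER_CUBIC)
w=cv2.imread('pics/w3c.png')[180:280,206:306];print(u,v,np.array(proj(c,tool()[1])))
b=cv2.resize(w,(300,300),interpolation=cv2.INTER_CUBIC)
o=np.zeros((500,800,3),np.uint8);o[:,:500]=a;o[:300,500:]=b;cv2.imwrite('pics/s2b.png',o)
E
```

```text
242 183 [242.86277218 188.86280705]
```

View pics/s2b.png

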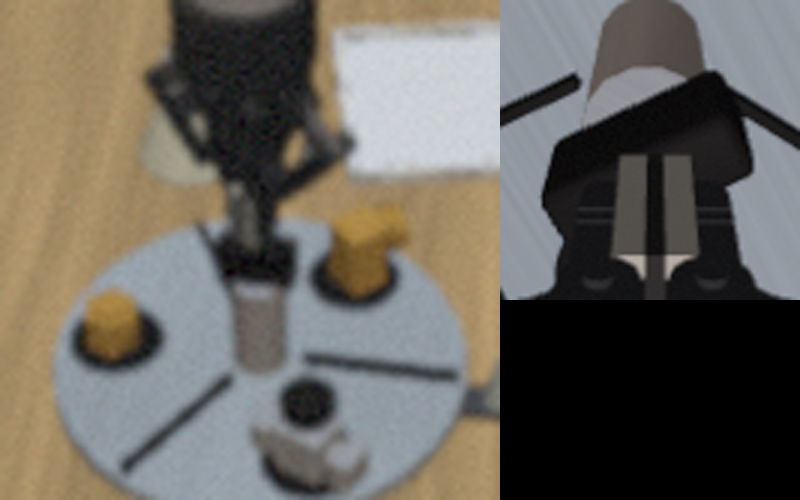

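Both views show the real fingertips about 3.5–4 cm behind the reported TCP, ending at the top of the knob at crop (640,155) and (255,240). The fingers therefore closed above the knob. I'll go back, open, and descend a further 3 cm while watching the force.

>>> {"name": "send_rows", "arguments": {
  "series": [
    [[-1,0,0,0.2,0,0,5],[-1,0,0,0.4,0,0,5],[-1,0,0,0.6,0,0,5],[-1,0,0,0.8,0,0,5],[-1,0,0,0.95,0,0,5],[-1,0,0,1.04,0,0,5],[0,0,0,1.04,0,0,5],[0.8,0,0,1.04,0,0,5],[1.3,0,0,1.04,0,0,5],[1.5,0,0,1.04,0,0,5]]
  ]
}}

```text
time_s: 6.65
tool_pos: [0.5562, 0.0044, 0.0689]
orientation: [-0.009, 1.57, 3.098]
force: [0.6, -0.8, -0.8]
width: 0.583
```

>>> {"name": "send_rows", "arguments": {
  "series": [
    [[0.5,0,0,0,0,0,5],[1,0,0,0,0,0,5],[1.5,0,0,0,0,0,5],[1.5,0,0,0,0,0,5],[1.5,0,0,0,0,0,4],[1.5,0,0,0,0,0,0],[1.5,0,0,0,0,0,0],[1.5,0,0,0,0,0,0],[1.5,0,0,0,0,0,0],[1.5,0,0,0,0,0,0]]
  ],
  "grip_force": 50
}}

```text
time_s: 7.9
tool_pos: [0.5563, 0.0048, 0.055]
orientation: [-0.996, 1.57, 2.111]
force: [-2.3, 3.4, 5.9]
width: 0.181
```

Gripped at 15.5 mm opening. Turning the carousel now.

>>> {"name": "send_rows", "arguments": {
  "series": [
    [[0,0,0,-0.06,0,0,0],[0,0,0,-0.18,0,0,0],[0,0,0,-0.32,0,0,0],[0,0,0,-0.46,0,0,0],[0,0,0,-0.6,0,0,0],[0,0,0,-0.74,0,0,0],[0,0,0,-0.87,0,0,0],[0,0,0,-0.97,0,0,0],[0,0,0,-1.04,0,0,0],[0,0,0,-1.04,0,0,0]]
  ]
}}

```text
time_s: 9.15
tool_pos: [0.5556, 0.0061, 0.0549]
orientation: [-2.026, 1.568, 2.121]
force: [-2.4, 9.3, 7.6]
width: 0.178
```

```bash
python3 - <<'E'
from h import *
import pickle
plan(.557,.0045,.084,-32)
c=snap('wrist','w4');pickle.dump(c,open('w4.pkl','wb'))
i=cv2.imread('pics/w4.png');cv2.imwrite('pics/w4b.png',cv2.resize(i,(800,600)))
E
```

```text
t 9.15 p [0.5556 0.0061 0.0549] yaw -32.4 w 1.52 F [-2.4  9.3  7.6] q [-0.11  0.46  1.75  0.    0.93  0.45]
row [-2.91  0.2   0.06] [-0.007 -0.001  0.002]
```

View pics/w4b.png

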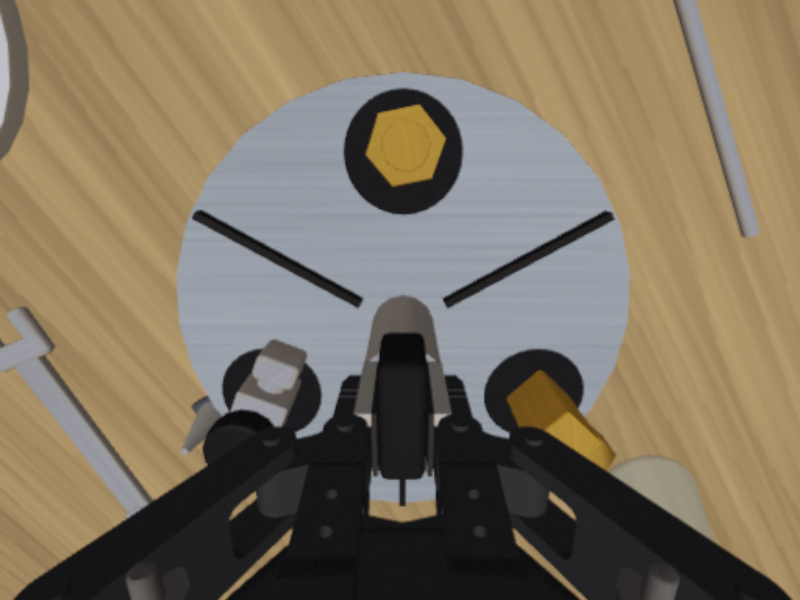

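The carousel turned with the tool; the valve's pad is at (272,388) and the pointer base at about (207,412), tip (184,450).

```bash
python3 - <<'E'
from h import *
import pickle
np.set_printoptions(precision=4,suppress=True)
k=1/1.5625
for f,pad,pts in(('w4',(272,388),[(206,410,.005),(184,450,.042)]),('w1',(319,293),[(396,378,.005),(396,394,.042)])):
    c=pickle.load(open(f+'.pkl','rb'));P=lambda u,v,z:plane(c,u*k,v*k,z)[:2]
    ctr=np.array([.5565,.0045])
    for n,p in [('pad',P(*pad,.026))]+[('ptr',P(*q)) for q in pts]+([('nut',P(403,150,.026))] if f=='w4' else [('nut',P(412,157,.026))]):
        print(f,n,p,np.degrees(np.arctan2(*(p-ctr)[::-1])),np.linalg.norm(p-ctr))
E
```

```text
w4 pad [0.4739 0.011 ] 175.52281192765852 0.08281965878892993
w4 ptr [0.4164 0.0145] 175.92436140599193 0.14047431973717522
w4 ptr [0.4193 0.0111] 177.23818610705186 0.1373284119018831
w4 nut [0.6032 0.0778] 57.49292050708829 0.08689221777912841
w1 pad [0.5199 0.0814] 115.44165107076645 0.08514204121391493
w1 ptr [0.4201 0.0098] 177.7614371615911 0.1364949657805437
w1 ptr [0.4231 0.0093] 177.92467934234287 0.1334547848885869
w1 nut [ 0.6403 -0.0034] -5.395043401341771 0.08419412987166022
```

>>> {"name": "send_rows", "arguments": {
  "series": [
    [[0,0,0,-0.02,0,0,0],[0,0,0,-0.036,0,0,0],[0,0,0,-0.036,0,0,0],[0,0,0,-0.036,0,0,2.5],[0,0,0,-0.036,0,0,5],[0,0,0,-0.036,0,0,5],[-4,0,0,-0.036,0,0,5],[-9,0,0,-0.036,0,0,5],[-14,0,2,-0.036,0,0,6],[-16,0,4,-0.036,0,0,7]]
  ]
}}

```text
time_s: 10.45
tool_pos: [0.5369, -0.0302, 0.2179]
orientation: [1.85, 1.565, -0.25]
force: [0.4, -0.9, -0.7]
width: 0.819
```

>>> {"name": "send_rows", "arguments": {
  "series": [
    [[0,0,0,0,0,0,7],[0,0,0,0,0,0,7],[0,0,0,0,0,0,7],[0,0,0,0,0,0,7],[0,0,0,0,0,0,7],[0,0,0,0,0,0,7],[0,0,0,0,0,0,7],[0,0,0,0,0,0,7],[0,0,0,0,0,0,7],[0,0,0,0,0,0,7]]
  ]
}}

```text
time_s: 11.7
tool_pos: [0.5352, -0.0294, 0.2146]
orientation: [0.859, 1.571, -1.242]
force: [0.5, -0.1, -0.5]
width: 0.82
```

```bash
python3 - <<'E'
from h import *
import pickle
plan(.47,.0045,.2,-32)
c=snap('wrist','w5');pickle.dump(c,open('w5.pkl','wb'))
i=cv2.imread('pics/w5.png');cv2.imwrite('pics/w5b.png',cv2.resize(i,(800,600)))
E
```

```text
t 11.7 p [ 0.5352 -0.0294  0.2146] yaw -30.4 w 7.00 F [ 0.5 -0.1 -0.5] q [-0.18  0.25  1.62 -0.    1.27  0.35]
row [ 1.46 -7.34  0.37] [ 0.028  0.    -0.   ]
```

View pics/w5b.png

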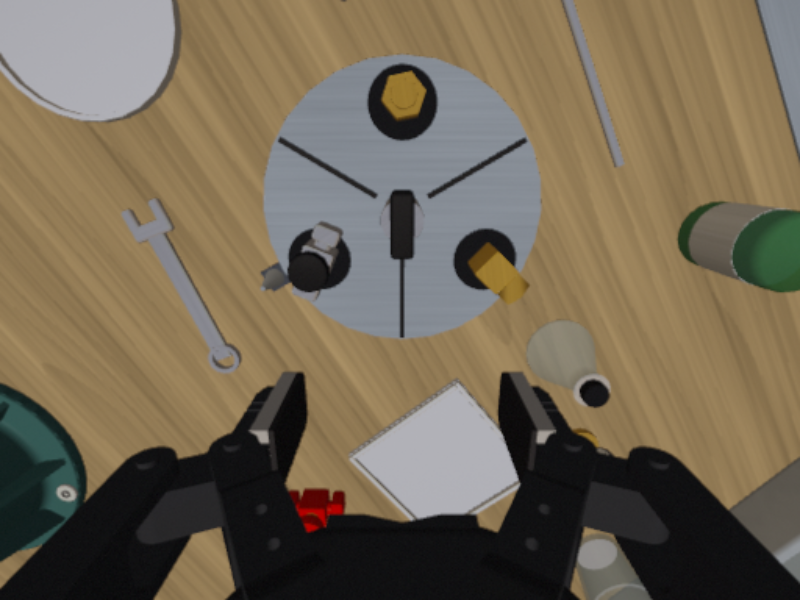

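The valve's handle is at (310,271), its near port nut at (326,236), the far port tip at (314,297), the pad at (319,259) and the pointer foot at (278,277).

```bash
python3 - <<'E'
from h import *
import pickle
np.set_printoptions(precision=4,suppress=True)
k=1/1.5625;c=pickle.load(open('w5.pkl','rb'));P=lambda u,v,z:plane(c,u*k,v*k,z)[:2]
pts=np.array([P(u,v,.026) for u,v in[(264,196),(541,200),(403,54),(402,339),(304,99),(500,96),(310,298),(498,298)]])
A=np.c_[2*pts,np.ones(len(pts))];s=np.linalg.lstsq(A,(pts**2).sum(1),rcond=None)[0]
ctr=s[:2];print('disc',ctr,np.sqrt(s[2]+ctr@ctr))
H=P(310,271,.080);N=P(326,236,.053)
for n,p in[('handle',H),('nut',N),('pad',P(319,259,.026)),('ptr base',P(278,275,.0)),('ptr top',P(264,279,.042)),('knob',(P(402,191,.119)+P(402,259,.119))/2),('brassnut',P(402,102,.026))]:
    print(n,p,np.degrees(np.arctan2(*(p-ctr)[::-1])),np.linalg.norm(p-ctr))
print('axis',np.degrees(np.arctan2(*(N-H)[::-1])),np.linalg.norm(N-H))
E
```

```text
disc [0.5574 0.0044] 0.1181994365540744
handle [0.4756 0.0063] 178.64366748270405 0.08175752988681947
nut [0.4946 0.0211] 165.07330130295747 0.06494426476780031
pad [0.4713 0.0056] 179.16642245232347 0.0861306293843236
ptr base [0.4207 0.0101] 177.58401905582338 0.1367801082100623
ptr top [0.4249 0.0165] 174.7670912558923 0.1330535511510935
knob [0.557  0.0052] 114.12781109517789 0.0009480225119710352
brassnut [0.5997 0.0783] 60.22056968657131 0.08517438872421645
axis 37.93075805701418 0.02406558007418591
```

```bash
python3 -c "
from h import *
plan(.4745,.0062,.10,-52)
plan(.4745,.0062,-.003,-52)"
```

```text
t 11.75 p [ 0.5351 -0.0294  0.2146] yaw -30.4 w 7.00 F [-0.5  0.3 -0.4] q [-0.18  0.25  1.62 -0.    1.27  0.35]
row [ 1.146e+01 -7.030e+00 -1.000e-02] [ 0.378  0.    -0.   ]
t 11.75 p [ 0.5351 -0.0294  0.2146] yaw -30.4 w 7.00 F [-0.5  0.3 -0.4] q [-0.18  0.25  1.62 -0.    1.27  0.35]
row [ 2.176e+01 -7.030e+00 -1.000e-02] [ 0.378  0.    -0.   ]
```

>>> {"name": "send_rows", "arguments": {
  "series": [
    [[1,-3,0,0.15,0,0,6],[3,-5.5,0,0.3,0,0,6],[6,-7,0,0.378,0,0,6],[10,-7,0,0.378,0,0,6],[13,-7,0,0.378,0,0,6],[16,-7,0,0.378,0,0,6],[18,-7,0,0.378,0,0,6],[20,-7,0,0.378,0,0,6],[21,-7,0,0.378,0,0,6],[21,-7,0,0.378,0,0,6]]
  ]
}}

```text
time_s: 13.0
tool_pos: [0.4744, 0.006, 0.0042]
orientation: [-0.704, 1.57, 3.1]
force: [0.4, 0.2, 0.5]
width: 0.7
```

```bash
python3 - <<'E'
from h import *
plan(.4745,.0062,-.003,-52)
c=snap('wrist','w6')
i=cv2.imread('pics/w6.png');cv2.imwrite('pics/w6b.png',cv2.resize(i,(640,480)))
E
```

```text
t 13.0 p [0.4744 0.006  0.0042] yaw -52.0 w 5.97 F [0.4 0.2 0.5] q [-0.13  0.46  1.97 -0.    0.72  0.78]
row [ 0.72 -0.01 -0.02] [-0.     0.001  0.001]
```

View pics/w6b.png

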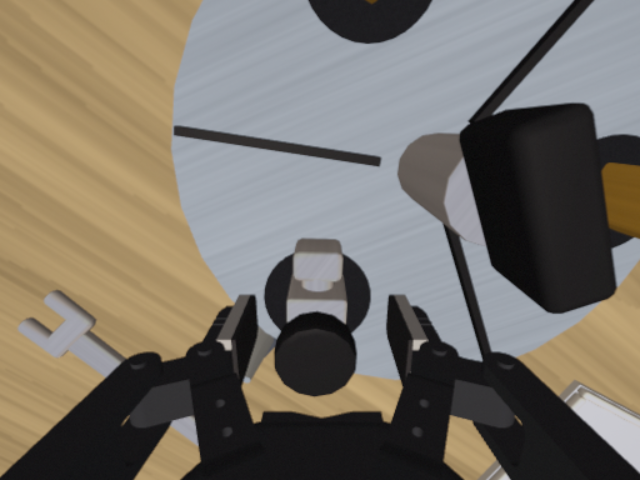

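The valve sits centred and square between the pads: handle (315,355), port nut (318,265). Going down the last 7 mm, closing and lifting.

>>> {"name": "send_rows", "arguments": {
  "series": [
    [[0.4,0,0,0,0,0,6],[0.7,0,0,0,0,0,6],[0.7,0,0,0,0,0,4],[0.7,0,0,0,0,0,0],[0.7,0,0,0,0,0,0],[0.7,0,0,0,0,0,0],[0.7,0,0,0,0,0,0],[0.7,0,0,0,0,0,0],[0.7,0,0,0,0,0,0],[0.7,0,0,0,0,0,0]]
  ],
  "grip_force": 45
}}

```text
time_s: 14.3
tool_pos: [0.4748, 0.006, -0.0022]
orientation: [1.871, 1.571, -0.608]
force: [-2.0, 0.5, 6.1]
width: 0.348
```

>>> {"name": "send_rows", "arguments": {
  "series": [
    [[-1,0,0,0,0,0,0],[-3,0,0,0,0,0,0],[-6,0,0,0,0,0,0],[-9,0,0,0,0,0,0],[-12,0,0,0,0,0,0],[-14,0,0,0,0,0,0],[-15,0,0,0,0,0,0],[-15,0,0,0,0,0,0],[-15,0,0,0,0,0,0],[-15,0,0,0,0,0,0]]
  ]
}}

```text
time_s: 15.55
tool_pos: [0.474, 0.0061, 0.1467]
orientation: [-0.738, 1.569, 3.067]
force: [-0.1, -0.3, -1.3]
width: 0.349
```

```bash
python3 - <<'E'
from h import *
plan(.452,-.257,.15,-52)
c=snap('wrist','w7');d=snap('side','s7')
u,v=map(int,proj(d,[.474,.006,.19]));print(u,v)
o=np.zeros((400,800,3),np.uint8);o[:,:400]=cv2.resize(c['image'][134:334,157:357,::-1],(400,400));o[:,400:]=cv2.resize(d['image'][v-40:v+40,u-40:u+40,::-1],(400,400),interpolation=cv2.INTER_CUBIC)
cv2.imwrite('pics/w7b.png',o)
E
```

```text
t 15.55 p [0.474  0.0061 0.1467] yaw -52.0 w 2.98 F [-0.1 -0.3 -1.3] q [-0.13  0.23  1.83 -0.    1.08  0.78]
row [-0.33 19.38 17.92] [-0.     0.001  0.001]
273 162
```

View pics/w7b.png

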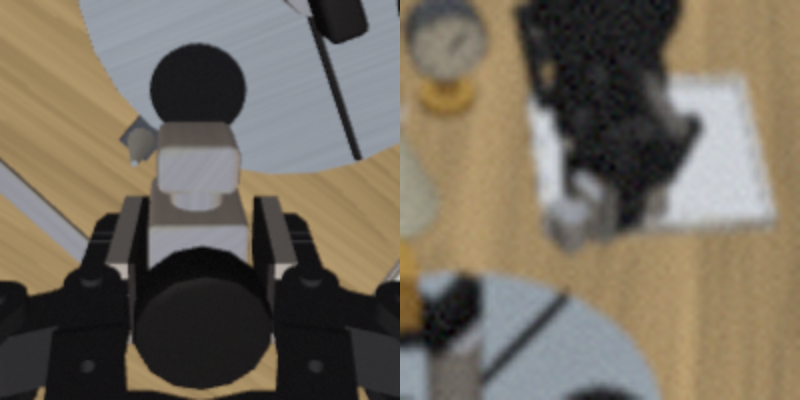

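The valve is held level by the pads' upper part on the handle rim, with pad tips about 12 mm above its underside. That is secure enough (1.3 N load), so it goes to the tray next.

```bash
python3 -c "
from h import *
plan(.4465,-.222,.10,-81)"
```

```text
t 15.65 p [0.4742 0.0061 0.1469] yaw -52.0 w 3.01 F [ 0.1  1.4 -1.8] q [-0.13  0.23  1.83 -0.    1.08  0.78]
row [ 4.69 16.27 16.21] [0.506 0.001 0.001]
```

>>> {"name": "send_rows", "arguments": {
  "series": [
    [[0,2,2,0.06,0,0,0],[0,4.5,4.5,0.15,0,0,0],[0,7.5,7.5,0.25,0,0,0],[0,10.5,10.5,0.35,0,0,0],[0,13,13,0.43,0,0,0],[1,15,15,0.48,0,0,0],[2,16.3,16.2,0.506,0,0,0],[3,16.3,16.2,0.506,0,0,0],[4.3,16.3,16.2,0.506,0,0,0],[4.7,16.3,16.2,0.506,0,0,0]]
  ]
}}

```text
time_s: 16.9
tool_pos: [0.4465, -0.2206, 0.0994]
orientation: [-0.81, 1.568, 2.49]
force: [-0.0, 0.3, -2.2]
width: 0.352
```

```bash
python3 - <<'E'
from h import *
plan(.4465,-.222,-.022,-81.3)
E
```

```text
t 16.9 p [ 0.4465 -0.2206  0.0994] yaw -80.9 w 3.01 F [-0.   0.3 -2.2] q [-0.6   0.33  1.83  0.    0.98  0.81]
row [12.14  0.16  0.  ] [0.006 0.002 0.002]
```

>>> {"name": "send_rows", "arguments": {
  "series": [
    [[2,0.1,0,0.006,0,0,0],[5,0.1,0,0.006,0,0,0],[8,0.1,0,0.006,0,0,0],[10,0.1,0,0.006,0,0,0],[11,0.1,0,0.006,0,0,0],[11.5,0.1,0,0.006,0,0,0],[11.8,0.1,0,0.006,0,0,0],[12,0.1,0,0.006,0,0,0],[12,0.1,0,0.006,0,0,0],[12,0.1,0,0.006,0,0,0]]
  ]
}}

```text
time_s: 18.15
tool_pos: [0.4477, -0.2234, -0.0191]
orientation: [2.219, 1.57, -0.772]
force: [-0.4, -0.4, -1.3]
width: 0.351
```

>>> {"name": "send_rows", "arguments": {
  "series": [
    [[0.1,0,0,0,0,0,0],[0.1,0,0,0,0,0,0],[0.2,0,0,0,0,0,0],[0.2,0,0,0,0,0,0],[0.3,0,0,0,0,0,0],[0.3,0,0,0,0,0,0],[0.3,0,0,0,0,0,0],[0.3,0,0,0,0,0,0],[0.3,0,0,0,0,0,0],[0.3,0,0,0,0,0,0]]
  ]
}}

```text
time_s: 19.4
tool_pos: [0.4475, -0.2232, -0.0223]
orientation: [1.557, 1.571, -1.434]
force: [-1.1, 0.5, -1.4]
width: 0.356
```

>>> {"name": "send_rows", "arguments": {
  "series": [
    [[0.1,0,0,0,0,0,0],[0.1,0,0,0,0,0,0],[0.2,0,0,0,0,0,0],[0.2,0,0,0,0,0,0],[0.2,0,0,0,0,0,0],[0.2,0,0,0,0,0,0],[0.2,0,0,0,0,0,0],[0.2,0,0,0,0,0,0],[0.2,0,0,0,0,0,0],[0.2,0,0,0,0,0,0]]
  ]
}}

```text
time_s: 20.65
tool_pos: [0.4477, -0.2232, -0.0233]
orientation: [2.348, 1.57, -0.643]
force: [-3.3, 2.1, 13.9]
width: 0.356
```

>>> {"name": "send_rows", "arguments": {
  "series": [
    [[0,0,0,0,0,0,3.2],[0,0,0,0,0,0,4],[0,0,0,0,0,0,6],[0,0,0,0,0,0,6],[-1,0,0,0,0,0,6],[-4,0,0,0,0,0,6],[-9,0,0,0,0,0,6],[-14,0,0,0,0,0,6],[-19,0,0,0,0,0,6],[-22,0,0,0,0,0,6]]
  ]
}}

```text
time_s: 21.9
tool_pos: [0.4483, -0.2237, 0.1991]
orientation: [2.365, 1.567, -0.626]
force: [-0.1, -0.1, -0.7]
width: 0.7
```

```bash
python3 - <<'E'
from h import *
import pickle
plan(.54,-.3,.2,-81.3)
c=snap('wrist','w8');pickle.dump(c,open('w8.pkl','wb'))
i=cv2.imread('pics/w8.png');cv2.imwrite('pics/w8b.png',cv2.resize(i,(800,600)))
E
```

```text
t 21.9 p [ 0.4483 -0.2237  0.1991] yaw -81.4 w 5.98 F [-0.1 -0.1 -0.7] q [-0.6   0.21  1.71 -0.    1.21  0.82]
row [-0.04  8.92 -7.92] [-0.001 -0.003 -0.003]
```

View pics/w8b.png

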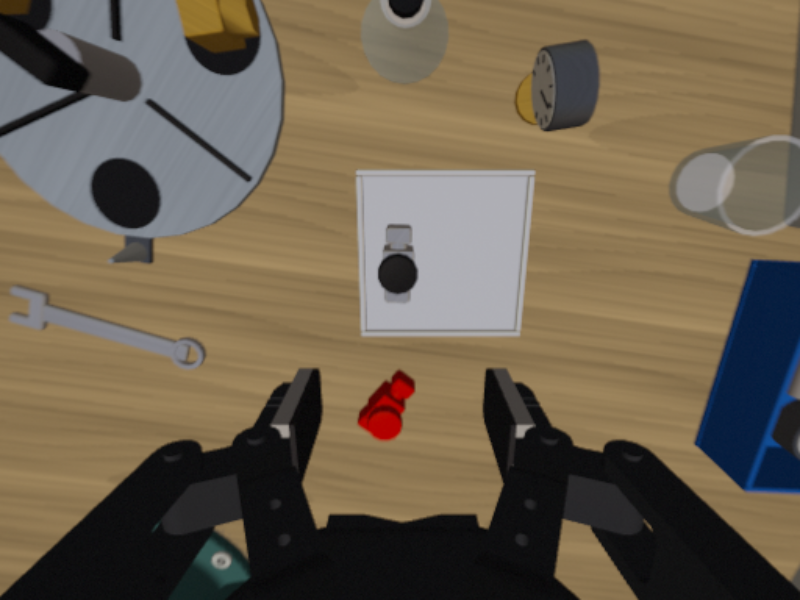

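The valve stands upright in the tray at (398,270), well inside the rim. The gauge drum is at (532–600, 41–131) with its dial facing left (+y), the foot at (525,98) and the flask stopper at (405,5).

```bash
python3 - <<'E'
from h import *
import pickle
np.set_printoptions(precision=4,suppress=True)
k=1/1.5625;c=pickle.load(open('w8.pkl','rb'));P=lambda u,v,z:plane(c,u*k,v*k,z)
for z in(.055,.06):
    a,b,d,e=P(547,47,z),P(592,41,z),P(547,131,z),P(598,122,z)
    print(a,b,d,e,'ctr',(a+b+d+e)/4,[np.degrees(np.arctan2(*(q-p)[:2][::-1])) for p,q in((a,b),(d,e))],np.linalg.norm(a-d),np.linalg.norm(b-a))
print('foot left edge',P(516,99,.009))
t=[P(*p,.012)[:2] for p in[(357,171),(535,171),(520,335),(362,335)]];print('tray',np.mean(t,0),np.degrees(np.arctan2(*(t[0]-t[3])[::-1])),'valve',P(398,273,.059))
print('flask stopper',P(405,5,.091))
plan(.6,-.315,.19,-81)
E
```

```text
[ 0.6166 -0.298   0.055 ] [ 0.6246 -0.327   0.055 ] [ 0.5652 -0.3115  0.055 ] [ 0.5764 -0.3458  0.055 ] ctr [ 0.5957 -0.3206  0.055 ] [np.float64(-74.58328889653238), np.float64(-71.89193141203248)] 0.05316434547791743 0.030176712446376833
[ 0.6152 -0.2966  0.06  ] [ 0.6231 -0.3253  0.06  ] [ 0.5646 -0.3099  0.06  ] [ 0.5757 -0.3438  0.06  ] ctr [ 0.5947 -0.3189  0.06  ] [np.float64(-74.58328889653235), np.float64(-71.89193141203253)] 0.05234392122726518 0.029711029920364163
foot left edge [ 0.5897 -0.2951  0.009 ]
tray [ 0.4541 -0.2606] 8.543778028078602 valve [ 0.4467 -0.2213  0.059 ]
flask stopper [ 0.6154 -0.2006  0.091 ]
t 21.95 p [ 0.45   -0.2248  0.2021] yaw -81.4 w 5.99 F [ 1.6 -0.5  2.2] q [-0.6   0.21  1.71 -0.    1.22  0.82]
row [  1.37  11.17 -13.47] [-0.006 -0.006 -0.006]
```

```bash
python3 -c "
from h import *
plan(.595,-.318,.06,-73)"
```

```text
t 21.95 p [ 0.45   -0.2248  0.2021] yaw -81.4 w 5.99 F [ 1.6 -0.5  2.2] q [-0.6   0.21  1.71 -0.    1.22  0.82]
row [ 14.37  11.31 -12.84] [-0.146 -0.006 -0.007]
```

>>> {"name": "send_rows", "arguments": {
  "series": [
    [[0,3,-4,-0.05,0,0,5],[0,7,-8,-0.1,0,0,5],[0,10,-11.5,-0.146,0,0,5],[2,11.3,-12.8,-0.146,0,0,5],[6,11.3,-12.8,-0.146,0,0,5],[10,11.3,-12.8,-0.146,0,0,5],[13,11.3,-12.8,-0.146,0,0,5],[14.4,11.3,-12.8,-0.146,0,0,5],[14.4,11.3,-12.8,-0.146,0,0,5],[14.4,11.3,-12.8,-0.146,0,0,5]]
  ]
}}

```text
time_s: 23.2
tool_pos: [0.592, -0.3163, 0.0532]
orientation: [2.213, 1.568, -0.632]
force: [-0.7, 0.2, -0.0]
width: 0.586
```

```bash
python3 - <<'E'
from h import *
plan(.595,-.318,-.011,-73)
c=snap('wrist','w9')
i=cv2.imread('pics/w9.png');cv2.imwrite('pics/w9b.png',cv2.resize(i,(640,480)))
E
```

```text
t 23.2 p [ 0.592  -0.3163  0.0532] yaw -73.0 w 5.00 F [-0.7  0.2 -0. ] q [-0.59  0.59  1.48 -0.    1.06  0.68]
row [ 6.42  0.23 -0.22] [ 0.    -0.002 -0.002]
```

View pics/w9b.png

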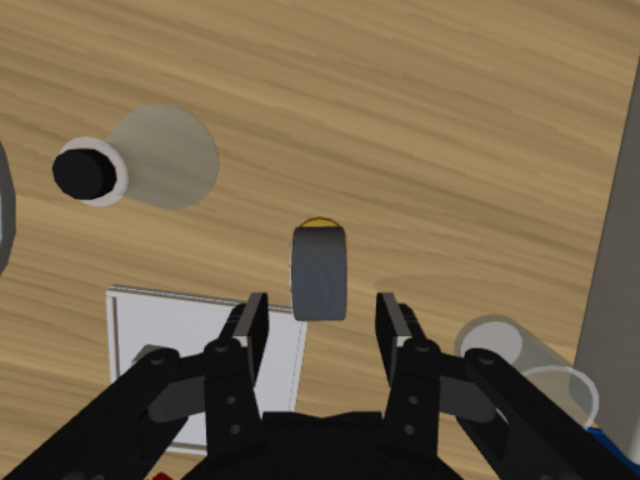

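The gauge is centred between the pads, drum at (292–347, 225–320), axis along the jaws. The flask at (90,175) is well clear.

>>> {"name": "send_rows", "arguments": {
  "series": [
    [[2,0,-0.2,0,0,0,5],[4,0,-0.2,0,0,0,5],[5.5,0,-0.2,0,0,0,5],[6.4,0,-0.2,0,0,0,5],[6.4,0,-0.2,0,0,0,4],[6.4,0,-0.2,0,0,0,0],[6.4,0,-0.2,0,0,0,0],[6.4,0,-0.2,0,0,0,0],[6.4,0,-0.2,0,0,0,0],[6.4,0,-0.2,0,0,0,0]]
  ],
  "grip_force": 45
}}

```text
time_s: 24.5
tool_pos: [0.5929, -0.3151, -0.0122]
orientation: [1.408, 1.571, -1.437]
force: [-0.7, 0.8, -0.3]
width: 0.321
```

>>> {"name": "send_rows", "arguments": {
  "series": [
    [[-0.5,0,0,0,0,0,0],[-2,0,0,0,0,0,0],[-5,0,0,0,0,0,0],[-8,0,0,0,0,0,0],[-11,0,0,0,0,0,0],[-14,0,0,0,0,0,0],[-16,0,0,0,0,0,0],[-17,0,0,0,0,0,0],[-17,0,0,0,0,0,0],[-17,0,0,0,0,0,0]]
  ]
}}

```text
time_s: 25.75
tool_pos: [0.5923, -0.3147, 0.1567]
orientation: [-0.829, 1.569, 2.609]
force: [0.4, 0.4, -1.9]
width: 0.322
```

```bash
python3 - <<'E'
from h import *
plan(.408,.30,.159,-73)
plan(.5,-.1,.159,-73)
E
```

```text
t 25.75 p [ 0.5923 -0.3147  0.1567] yaw -73.0 w 2.75 F [ 0.4  0.4 -1.9] q [-0.59  0.49  1.39 -0.    1.27  0.68]
row [ -0.15 -64.17  -0.35] [0.    0.001 0.001]
t 25.75 p [ 0.5923 -0.3147  0.1567] yaw -73.0 w 2.75 F [ 0.4  0.4 -1.9] q [-0.59  0.49  1.39 -0.    1.27  0.68]
row [ -0.2  -23.23   2.55] [0.    0.001 0.001]
```

```bash
python3 - <<'E'
from h import *
import pickle
k=1/1.5625;c=pickle.load(open('w1.pkl','rb'));P=lambda u,v,z:plane(c,u*k,v*k,z)[:2]
pts=np.array([P(u,v,.012) for u,v in[(73,375),(230,390),(145,314),(155,451),(90,332),(218,346),(95,427)]])
A=np.c_[2*pts,np.ones(len(pts))];s=np.linalg.lstsq(A,(pts**2).sum(1),rcond=None)[0]
print('dish',s[:2],np.sqrt(s[2]+s[:2]@s[:2]))
a,b=P(175,153,.024),P(207,204,.024);print('tee nuts',a,b,(a+b)/2,np.degrees(np.arctan2(*(a-b)[::-1])),'branch top',P(171,181,.052))
print('union',P(15,210,.04))
plan(.44,.285,.159,31)
E
```

```text
dish [0.41141145 0.26237472] 0.08262743774407272
tee nuts [0.64219868 0.19637284] [0.60021302 0.17523203] [0.62120585 0.18580244] 26.72637288359217 branch top [0.6207752  0.18872949]
union [0.59578381 0.33016249]
t 25.75 p [ 0.5923 -0.3147  0.1567] yaw -73.0 w 2.75 F [ 0.4  0.4 -1.9] q [-0.59  0.49  1.39 -0.    1.27  0.68]
row [ -0.16 -61.8   -2.97] [-1.815 -0.     0.002]
```

>>> {"name": "send_rows", "arguments": {
  "series": [
    [[-0.5,-2,0,-0.06,0,0,0],[-1,-6,0,-0.18,0,0,0],[-1,-11,-0.5,-0.32,0,0,0],[-1,-16,-1,-0.47,0,0,0],[-1,-21,-1,-0.62,0,0,0],[-1,-26,-1.5,-0.77,0,0,0],[-1,-31,-1.5,-0.92,0,0,0],[-1,-36,-2,-1.07,0,0,0],[-1,-41,-2,-1.22,0,0,0],[-1,-46,-2.5,-1.37,0,0,0]]
  ]
}}

```text
time_s: 27.0
tool_pos: [0.4808, 0.1334, 0.1667]
orientation: [-1.504, 1.569, -2.974]
force: [0.5, -0.1, -2.1]
width: 0.326
```

```bash
python3 -c "
from h import *
plan(.4415,.2835,.10,31)"
```

```text
t 27.0 p [0.4808 0.1334 0.1667] yaw 5.8 w 2.79 F [ 0.5 -0.1 -2.1] q [ 0.13  0.24  1.76 -0.    1.14  0.03]
row [  6.67  -2.38 -15.33] [-0.44  -0.     0.002]
```

>>> {"name": "send_rows", "arguments": {
  "series": [
    [[0,-0.8,-4.5,-0.12,0,0,0],[0,-1.5,-9,-0.26,0,0,0],[0,-2.2,-13,-0.38,0,0,0],[1,-2.4,-15,-0.43,0,0,0],[3,-2.4,-15.3,-0.44,0,0,0],[5,-2.4,-15.3,-0.44,0,0,0],[6.5,-2.4,-15.3,-0.44,0,0,0],[6.7,-2.4,-15.3,-0.44,0,0,0],[6.7,-2.4,-15.3,-0.44,0,0,0],[6.7,-2.4,-15.3,-0.44,0,0,0]]
  ]
}}

```text
time_s: 28.25
tool_pos: [0.4444, 0.2823, 0.1013]
orientation: [1.441, 1.57, 0.406]
force: [0.4, 0.3, -0.9]
width: 0.322
```

```bash
python3 -c "
from h import *
plan(.4415,.2835,-.005,31)"
```

```text
t 28.25 p [0.4444 0.2823 0.1013] yaw 30.7 w 2.75 F [ 0.4  0.3 -0.9] q [ 0.43  0.36  1.78 -0.    1.   -0.1 ]
row [10.63 -0.2  -0.25] [-0.005  0.    -0.001]
```

>>> {"name": "send_rows", "arguments": {
  "series": [
    [[2,-0.2,-0.2,0,0,0,0],[5,-0.2,-0.2,0,0,0,0],[8,-0.2,-0.2,0,0,0,0],[9.5,-0.2,-0.2,0,0,0,0],[10.2,-0.2,-0.2,0,0,0,0],[10.5,-0.2,-0.2,0,0,0,0],[10.6,-0.2,-0.2,0,0,0,0],[10.7,-0.2,-0.2,0,0,0,0],[10.7,-0.2,-0.2,0,0,0,0],[10.7,-0.2,-0.2,0,0,0,0]]
  ]
}}

```text
time_s: 29.5
tool_pos: [0.4411, 0.2829, -0.0062]
orientation: [1.218, 1.571, 0.183]
force: [-0.6, -1.0, -2.1]
width: 0.324
```

>>> {"name": "send_rows", "arguments": {
  "series": [
    [[0.1,0,0,0,0,0,0],[0.1,0,0,0,0,0,0],[0.1,0,0,0,0,0,0],[0.2,0,0,0,0,0,0],[0.2,0,0,0,0,0,0],[0.2,0,0,0,0,0,0],[0.2,0,0,0,0,0,0],[0.2,0,0,0,0,0,0],[0.2,0,0,0,0,0,0],[0.2,0,0,0,0,0,0]]
  ]
}}

```text
time_s: 30.75
tool_pos: [0.4411, 0.2829, -0.0073]
orientation: [1.351, 1.57, 0.316]
force: [-2.8, -1.6, 13.6]
width: 0.323
```

Contact at the predicted height. Now I'll release and rise.

>>> {"name": "send_rows", "arguments": {
  "series": [
    [[0,0,0,0,0,0,2.9],[0,0,0,0,0,0,3.6],[0,0,0,0,0,0,5],[0,0,0,0,0,0,5.5],[-0.5,0,0,0,0,0,5.5],[-3,0,0,0,0,0,5.5],[-7,0,0,0,0,0,5.5],[-12,0,0,0,0,0,5.5],[-16,0,0,0,0,0,5.5],[-18,0,0,0,0,0,5.5]]
  ]
}}

```text
time_s: 32.0
tool_pos: [0.4421, 0.2834, 0.1745]
orientation: [1.459, 1.567, 0.424]
force: [-0.0, 0.5, -0.9]
width: 0.642
```

```bash
python3 - <<'E'
from h import *
plan(.62,.188,.08,-61)
E
```

```text
t 32.0 p [0.4421 0.2834 0.1745] yaw 30.7 w 5.49 F [-0.   0.5 -0.9] q [ 0.44  0.27  1.7  -0.    1.17 -0.1 ]
row [ 9.5  10.38 17.28] [ 1.601 -0.003 -0.003]
```

>>> {"name": "send_rows", "arguments": {
  "series": [
    [[0,2,3,0.18,0,0,5.5],[0,4,7,0.36,0,0,5.5],[0,7,11,0.54,0,0,5.5],[2,9,15,0.72,0,0,5.5],[4,10.4,17.3,0.9,0,0,5.5],[6,10.4,17.3,1.08,0,0,5.5],[8,10.4,17.3,1.26,0,0,5.5],[9.5,10.4,17.3,1.44,0,0,5.5],[9.5,10.4,17.3,1.6,0,0,5.5],[9.5,10.4,17.3,1.6,0,0,5.5]]
  ]
}}

```text
time_s: 33.25
tool_pos: [0.6186, 0.1871, 0.0765]
orientation: [-0.158, 1.57, -2.791]
force: [0.1, -0.3, 0.6]
width: 0.646
```

```bash
python3 - <<'E'
from h import *
import pickle
plan(.62,.188,-.02,-61)
c=snap('wrist','w10');pickle.dump(c,open('w10.pkl','wb'))
i=cv2.imread('pics/w10.png');cv2.imwrite('pics/w10b.png',cv2.resize(i,(800,600)))
E
```

```text
t 33.25 p [0.6186 0.1871 0.0765] yaw -60.9 w 5.52 F [ 0.1 -0.3  0.6] q [ 0.19  0.54  1.52 -0.    1.08  1.25]
row [ 9.65 -0.01 -0.17] [0.002 0.001 0.   ]
```

View pics/w10b.png

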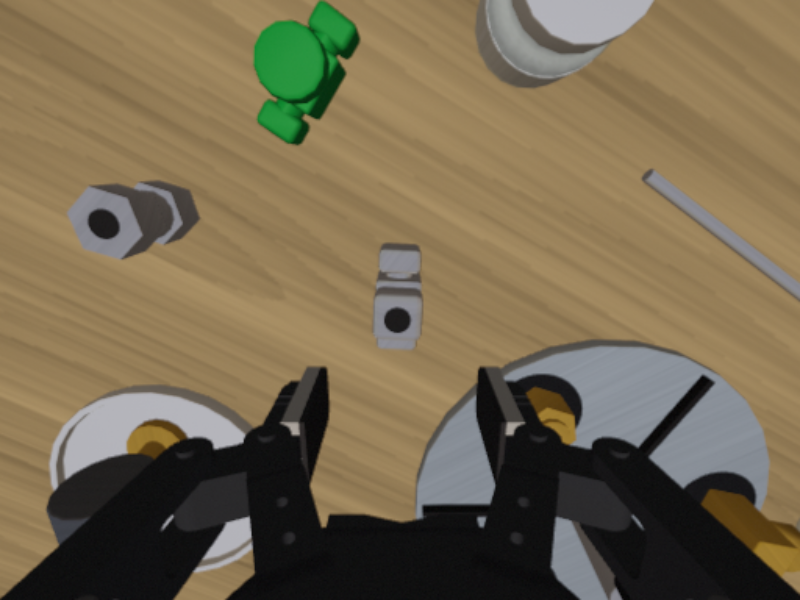

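The tee is square to the jaws, branch top (398,318), run vertical in the image. The gauge stands in the dish at lower left. The union's top nut centre is at (105,222), with its bottom nut at (167,212).

```bash
python3 - <<'E'
from h import *
import pickle
np.set_printoptions(precision=4,suppress=True)
k=1/1.5625;c=pickle.load(open('w10.pkl','rb'));P=lambda u,v,z:plane(c,u*k,v*k,z)
t=P(398,319,.052);print('tee',t,'end top',P(399,245,.024),'bottom end',P(397,348,.024))
g=cv2.cvtColor(c['image'],cv2.COLOR_RGB2HSV)
u=np.mean([P(*p,.06) for p in[(104,223)]],0);print('union',u)
for p in[(69,214),(85,187),(129,191),(152,221),(122,259),(81,250)]:
    q=P(*p,.06)-u;print(p,np.degrees(np.arctan2(q[1],q[0])),np.linalg.norm(q))
plan(t[0],t[1],-.022,-61)
E
```

```text
tee [0.6213 0.1902 0.052 ] end top [0.6506 0.206  0.024 ] bottom end [0.5952 0.1767 0.024 ]
union [0.5995 0.3334 0.06  ]
(69, 214) 103.96041036184445 0.01573230926091966
(85, 187) 46.289383742509884 0.016871568836350024
(129, 191) -16.16261508288522 0.020413215950509576
(152, 221) -58.54907630817353 0.02241167189708864
(122, 259) -135.1851914463244 0.017659701355181932
(81, 250) 161.88898138567293 0.01864521318333756
t 33.3 p [0.6188 0.1872 0.0768] yaw -60.8 w 5.54 F [-0.2  0.5  0.3] q [ 0.19  0.54  1.52 -0.    1.08  1.25]
row [ 9.88 -0.13 -0.36] [ 0.004 -0.    -0.   ]
```

>>> {"name": "send_rows", "arguments": {
  "series": [
    [[3,-0.1,-0.4,0,0,0,5.5],[6,-0.1,-0.4,0,0,0,5.5],[8.5,-0.1,-0.4,0,0,0,5.5],[9.8,-0.1,-0.4,0,0,0,5.5],[9.8,-0.1,-0.4,0,0,0,4],[9.8,-0.1,-0.4,0,0,0,0],[9.8,-0.1,-0.4,0,0,0,0],[9.8,-0.1,-0.4,0,0,0,0],[9.8,-0.1,-0.4,0,0,0,0],[9.8,-0.1,-0.4,0,0,0,0]]
  ]
}}

```text
time_s: 34.55
tool_pos: [0.6226, 0.1902, -0.0204]
orientation: [2.765, 1.569, 0.131]
force: [-0.1, -0.4, 5.5]
width: 0.301
```

>>> {"name": "send_rows", "arguments": {
  "series": [
    [[-0.5,0,0,0,0,0,0],[-2,0,0,0,0,0,0],[-5,0,0,0,0,0,0],[-8,0,0,0,0,0,0],[-11,0,0,0,0,0,0],[-14,0,0,0,0,0,0],[-16,0,0,0,0,0,0],[-17,0,0,0,0,0,0],[-17,0,0,0,0,0,0],[-17,0,0,0,0,0,0]]
  ]
}}

```text
time_s: 35.8
tool_pos: [0.621, 0.1898, 0.1476]
orientation: [-0.258, 1.569, -2.893]
force: [-0.9, -0.4, -1.7]
width: 0.299
```

```bash
python3 -c "
from h import *
plan(.3805,.247,.12,-59)"
```

```text
t 35.8 p [0.621  0.1898 0.1476] yaw -61.0 w 2.55 F [-0.9 -0.4 -1.7] q [ 0.19  0.47  1.45 -0.    1.23  1.25]
row [  2.8  -16.67  18.24] [-0.034  0.002  0.001]
```

>>> {"name": "send_rows", "arguments": {
  "series": [
    [[0,-2,2,0,0,0,0],[0,-5,5.5,0,0,0,0],[0,-8,9,-0.02,0,0,0],[0,-11,12.5,-0.03,0,0,0],[0,-14,15.5,-0.03,0,0,0],[0,-16,17.5,-0.03,0,0,0],[0.5,-16.7,18.2,-0.03,0,0,0],[2,-16.7,18.2,-0.03,0,0,0],[2.8,-16.7,18.2,-0.03,0,0,0],[2.8,-16.7,18.2,-0.03,0,0,0]]
  ]
}}

```text
time_s: 37.05
tool_pos: [0.3816, 0.2473, 0.1197]
orientation: [-0.016, 1.569, -2.621]
force: [0.3, -0.5, -2.1]
width: 0.295
```

```bash
python3 - <<'E'
from h import *
import pickle
plan(.3807,.247,-.0145,-59)
c=snap('wrist','w11');pickle.dump(c,open('w11.pkl','wb'))
i=cv2.imread('pics/w11.png');cv2.imwrite('pics/w11b.png',cv2.resize(i,(640,480)))
E
```

```text
t 37.05 p [0.3816 0.2473 0.1197] yaw -59.3 w 2.52 F [ 0.3 -0.5 -2.1] q [ 0.42  0.24  1.9  -0.    1.    1.46]
row [13.42 -0.02  0.07] [-0.005  0.002  0.   ]
```

View pics/w11b.png

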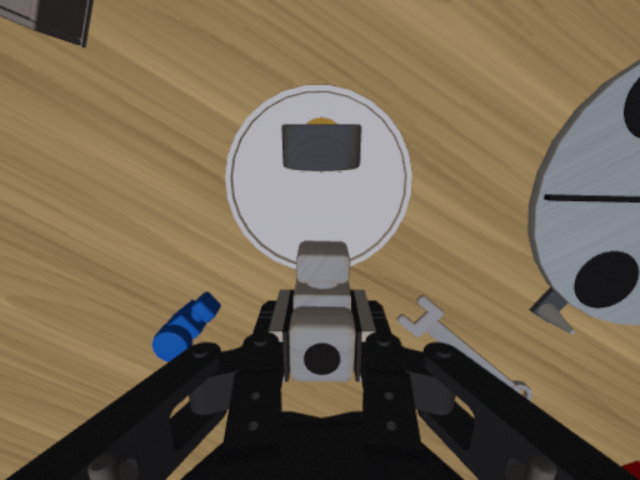

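The gauge is upright inside the dish at (320,147); the dish rim spans (226–412, 85–270). The tee is held square.

```bash
python3 - <<'E'
from h import *
import pickle
k=1/1.25;c=pickle.load(open('w11.pkl','rb'));P=lambda u,v,z:plane(c,u*k,v*k,z)[:2]
pts=np.array([P(u,v,.012) for u,v in[(226,180),(412,180),(319,85),(319,270),(252,112),(386,112),(385,244),(255,245)]])
A=np.c_[2*pts,np.ones(len(pts))];s=np.linalg.lstsq(A,(pts**2).sum(1),rcond=None)[0]
print('dish',s[:2],np.sqrt(s[2]+s[:2]@s[:2]))
a=[P(u,v,z) for u,v,z in((283,125,.06),(361,125,.06),(284,162,.06),(359,162,.06))];print('gauge',np.mean(a,0))
E
```

```text
dish [0.41142617 0.26659544] 0.07890921353878244
gauge [0.44373445 0.28314878]
```

>>> {"name": "send_rows", "arguments": {
  "series": [
    [[2,-0.1,-0.2,0,0,0,0],[5,-0.1,-0.2,0,0,0,0],[8,-0.1,-0.2,0,0,0,0],[11,-0.1,-0.2,0,0,0,0],[12.5,-0.1,-0.2,0,0,0,0],[13,-0.1,-0.2,0,0,0,0],[13.3,-0.1,-0.2,0,0,0,0],[13.4,-0.1,-0.2,0,0,0,0],[13.4,-0.1,-0.2,0,0,0,0],[13.4,-0.1,-0.2,0,0,0,0]]
  ]
}}

```text
time_s: 38.35
tool_pos: [0.3831, 0.2497, -0.013]
orientation: [2.936, 1.57, 0.332]
force: [-0.3, -0.2, -1.0]
width: 0.297
```

>>> {"name": "send_rows", "arguments": {
  "series": [
    [[0.1,0,0,0,0,0,0],[0.1,0,0,0,0,0,0],[0.1,0,0,0,0,0,0],[0.2,0,0,0,0,0,0],[0.2,0,0,0,0,0,0],[0.2,0,0,0,0,0,0],[0.2,0,0,0,0,0,0],[0.2,0,0,0,0,0,0],[0.2,0,0,0,0,0,0],[0.2,0,0,0,0,0,0]]
  ]
}}

```text
time_s: 39.6
tool_pos: [0.3828, 0.2495, -0.0154]
orientation: [0.97, 1.571, -1.634]
force: [0.2, 0.7, -0.8]
width: 0.302
```

>>> {"name": "send_rows", "arguments": {
  "series": [
    [[0.1,0,0,0,0,0,0],[0.1,0,0,0,0,0,0],[0.1,0,0,0,0,0,0],[0.1,0,0,0,0,0,0],[0.1,0,0,0,0,0,0],[0.1,0,0,0,0,0,0],[0.1,0,0,0,0,0,0],[0.1,0,0,0,0,0,0],[0.1,0,0,0,0,0,0],[0.1,0,0,0,0,0,0]]
  ]
}}

```text
time_s: 40.85
tool_pos: [0.3829, 0.2496, -0.0155]
orientation: [2.877, 1.57, 0.272]
force: [-1.4, -2.1, 15.8]
width: 0.299
```

>>> {"name": "send_rows", "arguments": {
  "series": [
    [[0,0,0,0,0,0,2.8],[0,0,0,0,0,0,3.5],[0,0,0,0,0,0,4.5],[-0.5,0,0,0,0,0,4.5],[-3,0,0,0,0,0,4.5],[-7,0,0,0,0,0,4.5],[-12,0,0,0,0,0,5],[-16,0,0,0,0,0,6],[-18,0,0,0,0,0,6],[-18,0,0,0,0,0,6]]
  ]
}}

```text
time_s: 42.1
tool_pos: [0.384, 0.2501, 0.1652]
orientation: [3.01, 1.567, 0.406]
force: [0.0, -1.0, -0.2]
width: 0.703
```

```bash
python3 -c "
from h import *
plan(.5985,.3335,.08,-46)"
```

```text
t 42.1 p [0.384  0.2501 0.1652] yaw -59.2 w 6.00 F [ 0.  -1.  -0.2] q [ 0.43  0.18  1.84 -0.    1.11  1.46]
row [  8.61   3.8  -22.66] [-0.231 -0.004 -0.001]
```

>>> {"name": "send_rows", "arguments": {
  "series": [
    [[0,0.7,-4,-0.05,0,0,6],[0,1.5,-9,-0.1,0,0,6],[0,2.3,-14,-0.15,0,0,6],[0,3.1,-19,-0.2,0,0,6],[1,3.8,-22.6,-0.23,0,0,6],[3,3.8,-22.6,-0.23,0,0,6],[6,3.8,-22.6,-0.23,0,0,6],[8.6,3.8,-22.6,-0.23,0,0,6],[8.6,3.8,-22.6,-0.23,0,0,6],[8.6,3.8,-22.6,-0.23,0,0,6]]
  ]
}}

```text
time_s: 43.35
tool_pos: [0.5964, 0.3325, 0.0775]
orientation: [-0.22, 1.57, -2.594]
force: [0.3, -0.4, 0.7]
width: 0.703
```

```bash
python3 - <<'E'
from h import *
import pickle
plan(.5985,.3335,-.011,-46)
c=snap('wrist','w12');pickle.dump(c,open('w12.pkl','wb'))
i=cv2.imread('pics/w12.png');cv2.imwrite('pics/w12b.png',cv2.resize(i,(800,600)))
E
```

```text
t 43.35 p [0.5964 0.3325 0.0775] yaw -46.1 w 6.00 F [ 0.3 -0.4  0.7] q [ 0.41  0.58  1.43 -0.    1.12  1.21]
row [ 8.85  0.07 -0.22] [-0.001  0.     0.   ]
```

View pics/w12b.png

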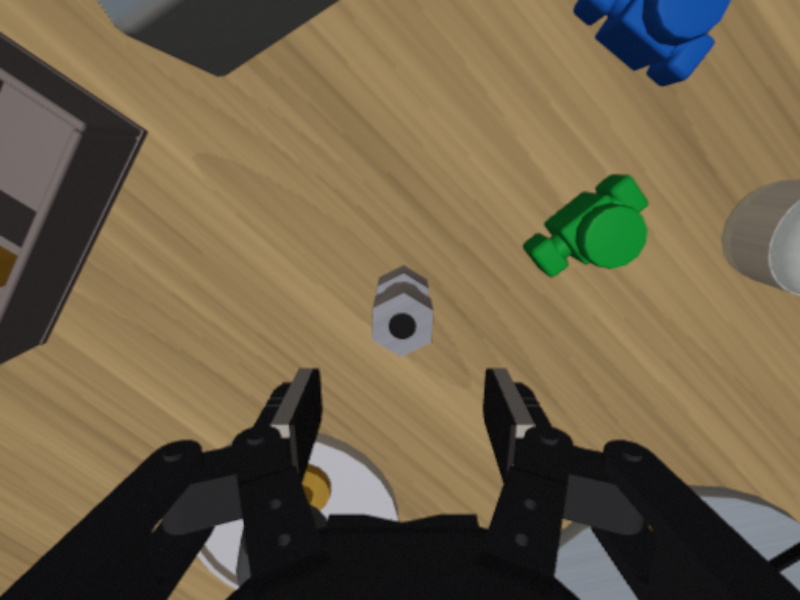

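The union's flats are square to the jaws, hole at (402,326), on the jaw centreline.

```bash
python3 - <<'E'
from h import *
import pickle
k=1/1.5625;c=pickle.load(open('w12.pkl','rb'))
t=plane(c,402*k,325*k,.06);print(t);plan(t[0],t[1],-.011,-46)
E
```

```text
[0.59949544 0.33382472 0.06      ]
t 43.4 p [0.597  0.3327 0.0782] yaw -46.1 w 6.01 F [ 0.4 -0.1  1.1] q [ 0.41  0.58  1.43 -0.    1.12  1.21]
row [ 8.92  0.09 -0.25] [-0.001 -0.001 -0.   ]
```

>>> {"name": "send_rows", "arguments": {
  "series": [
    [[3,0,-0.3,0,0,0,6],[6,0,-0.3,0,0,0,6],[8,0,-0.3,0,0,0,6],[8.9,0,-0.3,0,0,0,6],[8.9,0,-0.3,0,0,0,4],[8.9,0,-0.3,0,0,0,0],[8.9,0,-0.3,0,0,0,0],[8.9,0,-0.3,0,0,0,0],[8.9,0,-0.3,0,0,0,0],[8.9,0,-0.3,0,0,0,0]]
  ]
}}

```text
time_s: 44.65
tool_pos: [0.5993, 0.3349, -0.0105]
orientation: [2.754, 1.569, 0.379]
force: [-0.9, 0.5, 4.6]
width: 0.383
```

>>> {"name": "send_rows", "arguments": {
  "series": [
    [[-0.5,0,0,0,0,0,0],[-2,0,0,0,0,0,0],[-5,0,0,0,0,0,0],[-8,0,0,0,0,0,0],[-11,0,0,0,0,0,0],[-14,0,0,0,0,0,0],[-17,0,0,0,0,0,0],[-18,0,0,0,0,0,0],[-18,0,0,0,0,0,0],[-18,0,0,0,0,0,0]]
  ]
}}

```text
time_s: 45.9
tool_pos: [0.5976, 0.3341, 0.167]
orientation: [-0.335, 1.568, -2.709]
force: [-0.0, 0.9, -2.5]
width: 0.386
```

```bash
python3 -c "
from h import *
plan(.45,.0,.18,-20)
plan(.458,-.293,.18,8.6)"
```

```text
t 45.9 p [0.5976 0.3341 0.167 ] yaw -46.1 w 3.30 F [-0.   0.9 -2.5] q [ 0.41  0.5   1.34 -0.    1.3   1.21]
row [-1.22 13.82 33.81] [-0.455  0.002  0.001]
t 45.9 p [0.5976 0.3341 0.167 ] yaw -46.1 w 3.30 F [-0.   0.9 -2.5] q [ 0.41  0.5   1.34 -0.    1.3   1.21]
row [-1.19 35.47 53.56] [-0.954  0.002  0.002]
```

```bash
python3 - <<'E'
from h import *
np.set_printoptions(precision=4,suppress=True)
c=snap('wrist','w13');Rm,p=tool()
z=p[2]+.0705
u0,v0=proj(c,[p[0],p[1],z]);print(u0,v0)
g=cv2.cvtColor(c['image'],cv2.COLOR_RGB2HSV);y,x=int(v0),int(u0)
m=((g[...,1]<45)&(g[...,2]>120)).astype(np.uint8);r=m[y-60:y+60,x-60:x+60]
for q in cv2.findContours(r,cv2.RETR_CCOMP,2)[0]:
    if cv2.contourArea(q)>60:
        a=cv2.approxPolyDP(q,3,True)[:,0]+[x-60,y-60];T=np.array([Rm.T@(plane(c,*w,z)-p) for w in a.astype(float)])*1000
        print(cv2.contourArea(q),T[:,1:].round(1).tolist())
E
```

```text
254.5670280079351 282.2312046027431
3366.0 [[16.2, -7.8], [2.0, -16.8], [-12.5, -9.4], [-16.3, 14.2], [-17.7, 11.8], [-18.9, 16.1], [-18.4, 28.1], [-11.1, 25.5], [-2.4, 15.4], [1.1, 17.3], [14.8, 10.0]]
648.0 [[-5.1, -3.3], [-1.3, -6.6], [4.9, -6.1], [7.8, -3.3], [8.4, 3.5], [4.0, 8.2], [-1.4, 8.2], [-5.7, 3.5]]
113.5 [[-22.5, -22.0], [-27.5, -22.0], [-28.4, -9.3]]
262.0 [[-9.6, -27.5], [-8.9, -22.0], [-3.3, -29.0], [3.3, -30.0], [12.0, -21.5], [12.3, -26.5], [4.7, -31.4], [-2.4, -31.4]]
```

>>> {"name": "send_rows", "arguments": {
  "series": [
    [[0,1,1.6,-0.03,0,0,0],[-0.5,3.2,4.8,-0.09,0,0,0],[-1,6,9,-0.16,0,0,0],[-1,8.8,13.4,-0.24,0,0,0],[-1,11.6,17.6,-0.31,0,0,0],[-1,14.4,22,-0.39,0,0,0],[-1,17.3,26.2,-0.47,0,0,0],[-1,20,30.5,-0.54,0,0,0],[-1,23,34.8,-0.62,0,0,0],[-1,25,37.8,-0.68,0,0,0]]
  ]
}}

```text
time_s: 47.2
tool_pos: [0.4986, -0.1096, 0.1777]
orientation: [-1.524, 1.569, 3.066]
force: [0.7, 0.2, -0.6]
width: 0.387
```

```bash
python3 -c "
from h import *
plan(.4565,-.2915,.10,8.6)"
```

```text
t 47.2 p [ 0.4986 -0.1096  0.1777] yaw -7.0 w 3.30 F [ 0.7  0.2 -0.6] q [-0.35  0.25  1.72 -0.    1.18 -0.23]
row [ 7.77 -1.93 18.57] [-0.273 -0.     0.002]
```

>>> {"name": "send_rows", "arguments": {
  "series": [
    [[0,-0.3,3,-0.04,0,0,0],[0,-0.8,7.5,-0.11,0,0,0],[0,-1.3,12,-0.18,0,0,0],[0,-1.7,16,-0.24,0,0,0],[0,-1.9,18,-0.273,0,0,0],[1,-1.9,18.6,-0.273,0,0,0],[3,-1.9,18.6,-0.273,0,0,0],[6,-1.9,18.6,-0.273,0,0,0],[7.8,-1.9,18.6,-0.273,0,0,0],[7.8,-1.9,18.6,-0.273,0,0,0]]
  ]
}}

```text
time_s: 48.45
tool_pos: [0.4564, -0.2876, 0.0983]
orientation: [-2.443, 1.565, 2.419]
force: [-0.3, 0.4, -2.1]
width: 0.383
```

```bash
python3 -c "
from h import *
plan(.4565,-.2915,-.0045,8.6)"
```

```text
t 48.45 p [ 0.4564 -0.2876  0.0983] yaw 8.5 w 3.27 F [-0.3  0.4 -2.1] q [-0.69  0.38  1.74  0.    1.02 -0.84]
row [ 1.028e+01 -1.000e-02  4.300e-01] [-0.001 -0.004  0.004]
```

>>> {"name": "send_rows", "arguments": {
  "series": [
    [[2,0,0.1,0,0,0,0],[5,0,0.1,0,0,0,0],[7.5,0,0.1,0,0,0,0],[9,0,0.1,0,0,0,0],[9.8,0,0.1,0,0,0,0],[10.1,0,0.1,0,0,0,0],[10.2,0,0.1,0,0,0,0],[10.3,0,0.1,0,0,0,0],[10.3,0,0.1,0,0,0,0],[10.3,0,0.1,0,0,0,0]]
  ]
}}

```text
time_s: 49.7
tool_pos: [0.4582, -0.2911, -0.0022]
orientation: [0.505, 1.57, -0.917]
force: [0.2, 0.4, -1.7]
width: 0.379
```

>>> {"name": "send_rows", "arguments": {
  "series": [
    [[0.1,0,0,0,0,0,0],[0.1,0,0,0,0,0,0],[0.1,0,0,0,0,0,0],[0.2,0,0,0,0,0,0],[0.2,0,0,0,0,0,0],[0.2,0,0,0,0,0,0],[0.2,0,0,0,0,0,0],[0.2,0,0,0,0,0,0],[0.2,0,0,0,0,0,0],[0.2,0,0,0,0,0,0]]
  ]
}}

```text
time_s: 50.95
tool_pos: [0.4581, -0.291, -0.0044]
orientation: [-0.252, 1.571, -1.674]
force: [-0.7, 0.4, -1.2]
width: 0.384
```

>>> {"name": "send_rows", "arguments": {
  "series": [
    [[0.1,0,0,0,0,0,0],[0.1,0,0,0,0,0,0],[0.1,0,0,0,0,0,0],[0.2,0,0,0,0,0,0],[0.2,0,0,0,0,0,0],[0.2,0,0,0,0,0,0],[0.2,0,0,0,0,0,0],[0.2,0,0,0,0,0,0],[0.2,0,0,0,0,0,0],[0.2,0,0,0,0,0,0]]
  ]
}}

```text
time_s: 52.2
tool_pos: [0.4582, -0.2912, -0.0056]
orientation: [0.263, 1.57, -1.159]
force: [-2.0, 0.1, 7.4]
width: 0.384
```

Contact. Release, rise straight up and look.

>>> {"name": "send_rows", "arguments": {
  "series": [
    [[0,0,0,0,0,0,3.5],[0,0,0,0,0,0,4.2],[0,0,0,0,0,0,5.5],[-0.5,0,0,0,0,0,6],[-3,0,0,0,0,0,6],[-7,0,0,0,0,0,6],[-12,0,0,0,0,0,6],[-17,0,0,0,0,0,6],[-21,0,0,0,0,0,6],[-22,0,0,0,0,0,6]]
  ]
}}

```text
time_s: 53.45
tool_pos: [0.4596, -0.2921, 0.217]
orientation: [0.717, 1.565, -0.704]
force: [-0.7, -0.2, -0.3]
width: 0.702
```

```bash
python3 - <<'E'
from h import *
import pickle
c=snap('wrist','w14');pickle.dump(c,open('w14.pkl','wb'))
t=snap('top','t14');s=snap('side','s14');pickle.dump((t,s),open('ts14.pkl','wb'))
def crop(c,p,h):
    u,v=map(int,proj(c,p));u=max(h,min(512-h,u));v=max(h,min(384-h,v));return cv2.resize(c['image'][v-h:v+h,u-h:u+h,::-1],(266,266),interpolation=cv2.INTER_CUBIC)
o=np.zeros((600,800,3),np.uint8)
o[:300,:400]=cv2.resize(c['image'][:,:,::-1],(400,300))
o[:300,400:]=cv2.resize(t['image'][100:300,120:400,::-1],(400,300))
for i,(cam,p,h) in enumerate(((s,[.41,.266,.03],45),(s,[.453,-.258,.03],35),(t,[.41,.266,.03],30))): o[310:576,i*267:i*267+266]=crop(cam,p,h)
cv2.imwrite('pics/f.png',o);plan(.45,-.1,.3,0)
E
```

```text
t 53.6 p [ 0.4578 -0.2907  0.2132] yaw 8.5 w 6.01 F [-0.2  0.6 -0.3] q [-0.69  0.26  1.61 -0.    1.28 -0.84]
row [ -8.68   2.05 -18.98] [ 0.149 -0.     0.   ]
```

View pics/f.png

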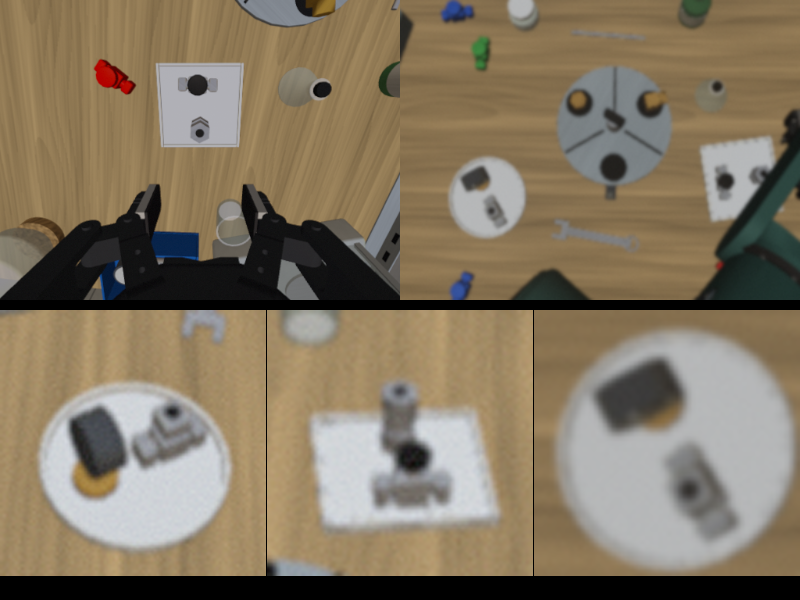

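The last picture shows all four parts upright inside their rims: valve (198,85) and union (200,130) in the tray, gauge and tee in the dish. The carousel pad is at the pointer. I'll compare the flask with the start picture numerically, then hand in.

```bash
python3 - <<'E'
from h import *
a=cv2.imread('pics/top0.png',0).astype(np.float32);b=cv2.imread('pics/t14.png',0).astype(np.float32)
s=np.s_[140:180,320:356];print(cv2.phaseCorrelate(a[s],b[s]))
print(finish_job(),read_state()['time_s'])
E
```

```text
((0.18290348244139665, 0.06166056062912162), 1.086214777496126)
the job is handed in; nothing more can be done
the job is handed in; nothing more can be done
```

I turned the carousel until the valve stood at the pointer, then made up both kits and handed the job in at about 54 s. The needle valve and straight union are in the square tray; the pressure gauge and tee are in the round dish.

**Last checks:**
- All four parts stood upright and wholly inside the rims, with the gripper clear above.
- The flask had not moved: the top view shifted 0.2 px against the start picture.
- When it was lifted off, the valve stood about 1° (2 mm) from the pointer line.

**What didn't go as expected:**
- **First knob grip:** it closed on nothing above the knob. The real fingertips sit about 40 mm behind the reported TCP, which I then allowed for in every move.
- **Valve grip:** the pads closed on the handle rim (about 30 mm) instead of the 26 mm block. It stayed level and was set down gently.
- **Union grip:** the width read 33 mm where 30 mm was expected. A check of the picture showed it square and centred in the jaws.

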